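# Drift two stuck pins out of a card cage and empty it into the crate

## Robot

A 6-joint arm with a two-finger parallel gripper is mounted at the origin on the work surface; the furniture and walls round the work are solid. World frame = base frame: x ahead of the robot, y to its left, z up, the work surface at z = 0. Lengths are in mm, angles in degrees, forces in N, time in s.
With the tool pointing down it reaches from about 300 to 850 mm from the base axis. Payload 4.2 kg.
Tool frame: the origin (TCP) lies on the centre line of the jaws, within the pads' length; the fingertips stand 11 mm ahead of it and the grasp point (between the pads) lies 8 mm behind it; z points along the fingers, y is the line along which they close (so a half turn about z gives the same grasp; the last joint's range is limited). The gripper opens to 91 mm and grips with 3 to 60 N. Pads are 32 mm wide; open, the fingers measure 118 mm over their backs; the gripper's body (76 mm by 178 mm) begins 60 mm behind the grasp point.
Start: joints at [-1.146, 18.312, 89.639, -0, 72.044, -1.146], TCP at [575.015, 0, 224.976] pointing down, gripper open.
Joint ranges: [-177.97, 177.97], [-48.28, 115.42], [12.27, 149.76], [-77.06, 257.06], [2.81, 150.46], [-146.56, 146.56]. Speed limits (degrees/s): [147.25, 147.25, 180, 180, 180, 180].

## Interface

Orientations are given as [roll, pitch, yaw] about the fixed x, y, z axes, in that order (R = Rz(yaw) Ry(pitch) Rx(roll)).
In Python, from workcell import env, grab_frame, camera_model, models gives the robot as it stands.
- The arm moves only by the shell command python3 -m crank 'ROWS' [FORCE]. ROWS is text: rows parted by semicolons, each of 7 numbers parted by spaces: the closure, from -1 (fully open) to 1 (shut), so that 0 is half open, then the shift along the tool's x, y, z in mm, then the turn, a rotation vector about the tool's x, y, z in degrees. A call has 1 to 10 rows; each row shifts and turns the commanded pose from where the row before left it, along the tool's axes as they then stand; what a row does not reach is not made up. A row lasts 1/8 s, in which the tool goes at most 62.5 mm and 10.7 degrees, less where a joint would pass 70% of its speed; a pose out of reach is approached as far as the arm can. A call is refused whole if a number of a shift passes 62.5 or a number of a turn 10.7, either way. A call with a gripper value outside its range is refused whole. The fingers move at their own pace and stop on an object; FORCE is the grip in N (left out, the last holds). Time passes only in rows, so rows that do not move let the fingers close. It gives the time, the measured TCP pose, the force, the opening and the grip force at its end, in the units of the state.
- env.state(): the state, without advancing time (a new reading comes with each control period).
- grab_frame(name): name is "scene" or "side" or "wrist"; returns the picture (420x560x3 uint8, blue, green, red); there is no depth.
- camera_model(name): a dict with "K" (3x3 intrinsics, pixels), "R" (3x3) and "t" (3): a world point X has camera coordinates R X + t; the wrist camera has in their place "mount" (4x4, takes a point from camera to tool coordinates, whose origin is the TCP and whose axes are the flange's). Camera axes: x right, y down, z forward; pixel columns grow to the right and rows downward; lengths in mm; the calibration is good to about 2 mm. A picture is of the moment at which its call begins: read the wrist's pose just before it. camera_model takes no time and is no camera call.
- env.job_done(): hands the job in; it is judged then, once.
Trained networks look in the newest picture that a camera, given by its name, has taken for a name from the list of things; names that differ only in an ending like _2 or _b are one class to them, and where a whole thing is asked for, a point or a joint stands for the part that bears it (a point fixed in the world has none). Each returns a list of dicts, best first, with "p" (0 to 1); they miss things now and then, are a little off and sometimes report something else, mostly with a low value. They report only what shows in the picture. A call takes as long as a camera call. They do not tell look-alikes from the thing itself.
- models.search_frame(name, camera): "point" ([x, y, z] in mm, in world coordinates, good to about 4 mm: the middle of the surface that is visible of it).
The state is a dict: "time_s": time; "qpos": joint angles; "qvel": joint speeds; "effort": joint torques, N m; "ee_pos": TCP position; "ee_rot": TCP orientation; "force": force on the tool from outside, world axes, zero at the start; "torque": the same for the moment, N m; "gripper_width": finger opening in mm; "gripper_force": force on a finger pad.
Only numpy, scipy, OpenCV 4.12 (cv2) and the standard library are available. Lean on these libraries where they do the work, as an engineer would, in place of code of your own. Each camera call takes 0.05 s, during which the arm holds its last target. There are 200 camera calls.

## Task

The card cage's keeper bar is locked by two stuck pins: with the drift punch, drive each one out from its plain end so that both drop into the cage's catch tray. Put the punch down on its wooden block or on the bench, lift the keeper bar off and set it down on the bench, both clear of the cage, then slide every circuit board straight up out of its slot and stand each one upright, fully down, in a slot of its own in the crate. Leave the tape roll behind the crate where it is.

Things in the scene. Friction and masses are not known exactly. Their poses are not given: they have to be found in the camera images.
- cage: Grey and aluminium card cage, fixed. Origin: centre of its board area at bench height; x from its far side to the catch tray, so roughly towards the robot, y along the row of slots. Base 10 mm thick, x -56 to 100, y +-120 mm. Board slots at y = -40, 0, 40 mm between guides 70 mm high. At y = +-95 mm stand posts with two-eared forks, 128 mm high, x -22 to 22 mm, 22 mm wide.
- tray (a point): Middle of the catch tray, the rubber-lined part of the cage base nearest the robot (cage x 20 to 96 mm, y +-116 mm, floor 10 mm above the bench, front rim 44 mm and side cheeks 70 mm above the bench).
- bore_1 (a point): Centre of the mouth of the pin bore at the cage +y end, on the face of the fork turned away from the robot, 112 mm above the bench. The bore runs level along cage x (44 mm through both ears), 10 mm wide; it spans 4 mm below to 5.5 mm above this point.
- bore_2 (a point): The same for the bore at the cage -y end.
- pin_1: Brass pin stuck in the bore at the cage +y end of the cage, own x along it: shank 8 mm dia, 41 mm long, head 13 mm dia, 8 mm long at +x, over the catch tray. Origin: middle of the shank, on its axis. 5 to 15 N moves it, only towards +x. Plain -x end sunk 5 mm in the bore: only the punch reaches it. It falls once that end is past about cage x = 22 mm.
- pin_2: Brass pin stuck in the bore at the cage -y end of the cage, own x along it: shank 8 mm dia, 41 mm long, head 13 mm dia, 8 mm long at +x, over the catch tray. Origin: middle of the shank, on its axis. 5 to 15 N moves it, only towards +x. Plain -x end sunk 5 mm in the bore: only the punch reaches it. It falls once that end is past about cage x = 22 mm.
- keeper_bar: Blue keeper bar 13 (x) x 214 (y) mm with a black handle block 34 (x) x 12 (y) x 30 (z) mm on top. Lies along cage y over the boards, 6 mm above their strips, end lugs pinned in the forks. Origin: centre of the handle, 47 mm above the bar's feet, 15 mm above the bar's top. 0.15 kg. With both pins out it lifts straight up; it stands by itself on its two lugs.
- board_red: Green circuit board, red grip strip along its top edge (None if absent this time); stands in a cage slot, lower edge on the cage floor. Board 80 x 5 x 82 mm (own x, y, z); strip on its top edge 50 x 9 x 14 mm; 96 mm tall in all. Origin: its middle, 48 mm above the lower edge, 41 mm below the middle of the strip. 0.07 kg. Grip the strip across y.
- board_white: Green circuit board, white grip strip along its top edge (None if absent this time); stands in a cage slot, lower edge on the cage floor. Board 80 x 5 x 82 mm (own x, y, z); strip on its top edge 50 x 9 x 14 mm; 96 mm tall in all. Origin: its middle, 48 mm above the lower edge, 41 mm below the middle of the strip. 0.07 kg. Grip the strip across y.
- board_yellow: Green circuit board, yellow grip strip along its top edge (None if absent this time); stands in a cage slot, lower edge on the cage floor. Board 80 x 5 x 82 mm (own x, y, z); strip on its top edge 50 x 9 x 14 mm; 96 mm tall in all. Origin: its middle, 48 mm above the lower edge, 41 mm below the middle of the strip. 0.07 kg. Grip the strip across y.
- crate: Grey crate, fixed to the bench, with a blue hard-foam filling. Origin: centre of its underside; 104 (x) x 144 (y) x 61 mm high. Three slots along its x, 44 mm apart along y, each 11 mm wide, 92 mm long and 55 mm deep, floor 6 mm above the bench.
- slot_1 (a point): Middle of the floor of the crate's slot at its y = 44 mm (axes as the crate's).
- slot_2 (a point): The same for the slot at the crate's y = 0.
- slot_3 (a point): The same for the slot at the crate's y = -44 mm.
- drift_punch: Steel drift punch lying on the block, own x along it towards the tip: dark square shank 14 x 14 x 80 mm, then a slender round drift 5 mm dia and 62 mm long. Origin: middle of the shank, on its axis (tip 102 mm from it along +x). 0.12 kg.
- pole_tray (a point): Obstacle, never moves: middle of the underside of the wooden tray (150 x 210 mm, 50 mm thick, turned 0.26 rad) carried 0.29 m above the bench by the grey pole (45 mm dia, at x 0.54, y 0.37) to the left. Keep the arm and gripper clear of both, also when leaving the start.
- block: Dark wooden block, fixed, 150 (x) x 110 (y) x 25 mm high; the punch lies on its top. Origin under its centre. Oil vials up to about 90 mm tall stand beyond and left of it.
- tape_roll: Yellow tape roll, 69 mm dia, 19 mm high, lying flat behind the crate; to be left alone. Origin under its centre.
Mind the look-alikes: they are no part of the job. What is shaped like the board_yellow but purple is not meant.

How it is judged:
By the outcome, as a careful person would: the job done as asked, in the order asked, and still so for the second after the job is handed in, with the robot touching nothing.
Of board_red, board_white, board_yellow only 2 to 3 are there at a start; the rules pass over those that are not, and their reading is None.
At some moment in a run one of drift_punch may be knocked a few centimetres aside while the robot is not near it.
It also fails if it takes over 200 s, if anything falls off the work surface, if the arm or the gripper's body presses on something with over 40 N, if the wrist force passes 120 N, or if a joint passes its speed limit or range.

## Working session

There is one attempt and no reset: what is moved stays moved. The work goes in short steps, Python scripts to look and compute and a shell command to move; the robot and the scene stay as the last step left them, time stands still between calls to the robot, and variables do not carry over. Pictures are saved under pics/ and viewed, at most 14 in all, crops included, and the job is handed in when it is done.

```bash
ls; mkdir -p pics
python3 - <<'E'
from workcell import env, grab_frame, camera_model, models
import cv2, numpy as np
s=env.state(); print(s)
for c in ["scene","side"]:
    im=grab_frame(c); cv2.imwrite(f"pics/{c}0.png",im)
    m=camera_model(c); print(c,np.round(m["K"],1).tolist(),np.round(-m["R"].T@m["t"]).tolist())
    for n in ["cage","bore_1","pin_1","keeper_bar","board_red","board_white","board_yellow","crate","drift_punch","block","tape_roll"]:
        r=models.search_frame(n,c); print(c,n,[(round(d["p"],2),np.round(d["point"]).tolist()) for d in r[:4]])
print(camera_model("wrist"))
E
```

```text
pics
{'time_s': 0.0, 'qpos': array([-1.14487740e+00,  1.83522787e+01,  8.97064260e+01, -4.38584926e-04,
        7.20434552e+01, -1.14776307e+00]), 'qvel': array([ 0.0289308 ,  0.03444494,  0.01977477,  0.08559894, -0.00045657,
       -0.00960929]), 'effort': array([-5.01459035e-04, -4.12465632e+01, -2.31973493e+01,  7.28826877e-02,
        4.58198413e-02, -1.41870069e-04]), 'ee_pos': array([5.74516059e+02, 1.84924818e-02, 2.24113736e+02]), 'ee_rot': array([-1.79897852e+02, -1.62945806e-03,  9.00030198e+01]), 'force': array([ 0.01943008, -0.43518933,  0.17597054]), 'torque': array([-0.06102569, -0.08089717, -0.05876057]), 'gripper_force': 0.0, 'gripper_width': 91.42805093670884}
scene [[422.5, 0.0, 275.3], [0.0, 422.5, 215.9], [0.0, 0.0, 1.0]] [87.0, -888.0, 927.0]
scene cage [(0.6, [530.0, -197.0, 37.0])]
scene bore_1 [(0.97, [532.0, -198.0, 34.0])]
scene pin_1 []
scene keeper_bar [(0.76, [568.0, -191.0, 129.0])]
scene board_red [(0.52, [561.0, -144.0, 83.0])]
scene board_white [(0.83, [556.0, -224.0, 76.0])]
scene board_yellow [(0.72, [560.0, -184.0, 84.0]), (0.68, [774.0, -207.0, 5
[... 813 characters left out ...]
, 86.0])]
side crate [(0.9, [446.0, -383.0, 58.0])]
side drift_punch [(0.46, [437.0, 39.0, 30.0]), (0.38, [534.0, -224.0, 22.0])]
side block [(0.76, [392.0, 26.0, 22.0])]
side tape_roll []
{'K': array([[330.9786014 ,   0.        , 274.05544654],
       [  0.        , 330.9786014 , 213.04082748],
       [  0.        ,   0.        ,   1.        ]]), 'mount': array([[-9.07875110e-04, -9.60896593e-01, -2.76905964e-01,
         7.87335641e+01],
       [ 9.99999489e-01, -9.95481612e-04,  1.75800631e-04,
        -4.33270964e-01],
       [-4.44581023e-04, -2.76905663e-01,  9.60897006e-01,
        -1.59658830e+02],
       [ 0.00000000e+00,  0.00000000e+00,  0.00000000e+00,
         1.00000000e+00]])}
```

View pics/scene0.png

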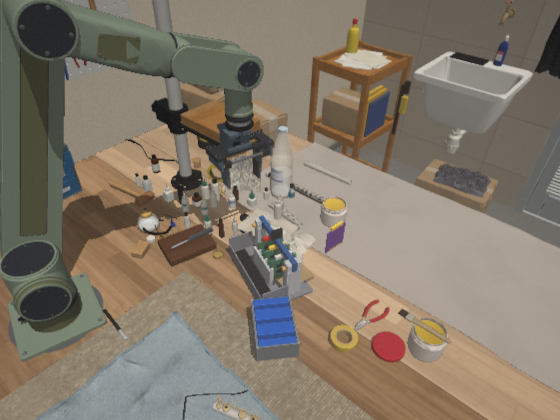

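View pics/side0.png

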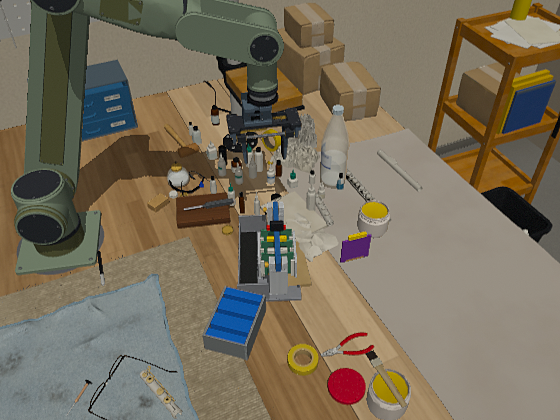

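The scene shows the cage (boards red, yellow, white all present), the punch on its block, the crate and the tape roll. The purple look-alike board stands off at about (340,236) in the scene image. Next I'll check the wrist view.

```bash
cat > h.py <<'E'
from workcell import env, grab_frame, camera_model, models
import cv2, numpy as np
from scipy.spatial.transform import Rotation as Ro
def cam(c, s=None):
    m=camera_model(c)
    if c!="wrist": return m["K"],np.array(m["R"]),np.array(m["t"])
    s=s or env.state(); T=np.eye(4); T[:3,:3]=Ro.from_euler("xyz",s["ee_rot"],degrees=True).as_matrix(); T[:3,3]=s["ee_pos"]
    W=np.linalg.inv(T@m["mount"]); return m["K"],W[:3,:3],W[:3,3]
def ray(C,u,v):
    K,R,t=C; d=R.T@np.linalg.solve(K,[u,v,1.]); return -R.T@t,d
def at_z(C,u,v,z):
    o,d=ray(C,u,v); return o+d*(z-o[2])/d[2]
def proj(C,X):
    K,R,t=C; p=K@(R@np.asarray(X,float)+t); return p[:2]/p[2]
def snap(c,f):
    s=env.state(); im=grab_frame(c); cv2.imwrite(f"pics/{f}.png",im); return im,cam(c,s),s
def find(n,c,k=3):
    r=models.search_frame(n,c); print(c,n,[(round(d["p"],2),np.round(d["point"],1).tolist()) for d in r[:k]]); return r
def st():
    s=env.state(); print(round(s["time_s"],2),np.round(s["ee_pos"],1),np.round(s["ee_rot"],1),"q",np.round(s["qpos"],1),"F",np.round(s["force"],1),"w",round(s["gripper_width"],1),round(s["gripper_force"],1)); return s
def cage(C):  # pose of cage (x0,y0,yaw deg) -> function cage->world
    x,y,a=C; R=Ro.from_euler("z",a,degrees=True).as_matrix()
    return lambda p: R@np.array(p,float)+[x,y,0]
E
python3 - <<'E'
from h import *
im,C,s=snap("wrist","w0")
for n in ["cage","keeper_bar","board_red","board_white","board_yellow","crate","drift_punch","block"]: find(n,"wrist")
E
```

```text
wrist cage [(0.9, [507.9, -193.6, 11.2]), (0.26, [360.0, 35.6, 33.6])]
wrist keeper_bar [(0.82, [585.1, -112.3, 131.9])]
wrist board_red [(0.61, [583.5, -115.7, 130.1]), (0.58, [569.1, -144.4, 87.6])]
wrist board_white []
wrist board_yellow [(0.93, [546.4, -178.2, 74.8])]
wrist crate []
wrist drift_punch [(0.67, [363.2, 37.7, 33.7])]
wrist block [(0.76, [345.9, 39.8, 24.9])]
```

View pics/w0.png

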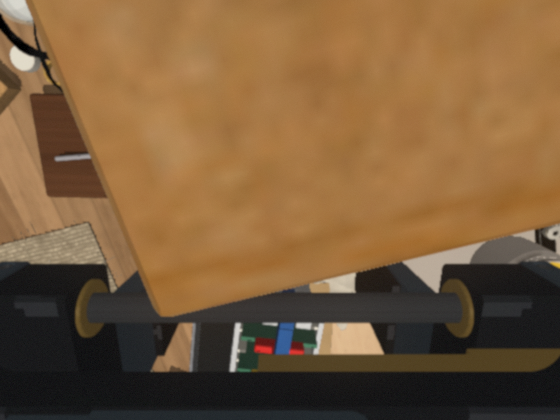

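The wrist camera is over the wooden tray. The punch drift shows at (55–90,157) with its tip towards the robot, and the cage is at the bottom. I'll move away from the tray and over the cage.

```bash
python3 - <<'E'
from h import *
s=env.state(); C=cam("wrist",s)
for p in [(160,315),(35,0),(558,222)]: print(at_z(C,*p,340))
E
python3 -m crank '-1 -50 0 0 0 0 0;-1 -60 0 0 0 0 0;-1 -60 0 -20 0 0 0;-1 -20 0 -40 0 0 0;-1 0 0 0 0 0 0;-1 0 0 0 0 0 0'
python3 - <<'E'
from h import *
st();im,C,s=snap("wrist","w1")
for n in ["cage","keeper_bar","board_red","board_white","board_yellow","crate","drift_punch"]: find(n,"wrist")
E
```

```text
[556.99086141  49.57912076 340.        ]
[546.30258141  92.16199882 340.        ]
[614.74181202  64.53471318 340.        ]
time_s: 2.4
ee_pos: [574.6, -188.9, 284.1]
ee_rot: [-179.9, -0.0, 90.0]
force: [-0.4, 0.1, -0.1]
gripper_width: 91.3
gripper_force: 0.0
2.4 [ 574.6 -188.9  284.1] [-179.9   -0.    90. ] q [-19.3  19.5  79.5   0.   81.1 -19.3] F [-0.4  0.1 -0.1] w 91.3 0.0
wrist cage [(0.81, [534.2, -165.4, 9.7])]
wrist keeper_bar [(0.94, [577.4, -182.4, 127.1]), (0.58, [567.7, -183.1, 78.0]), (0.16, [525.3, -167.5, 15.4])]
wrist board_red [(0.63, [534.8, -162.6, 9.6]), (0.59, [572.1, -147.1, 92.7])]
wrist board_white [(0.74, [563.1, -223.4, 81.7]), (0.31, [586.1, -450.9, 16.1]), (0.3, [560.5, -88.3, 113.8])]
wrist board_yellow [(0.67, [564.8, -183.5, 76.7]), (0.66, [779.0, -203.6, 61.6]), (0.31, [532.5, -166.9, 13.4])]
wrist crate [(0.67, [467.3, -393.4, 62.6])]
wrist drift_punch []
```

View pics/w1.png

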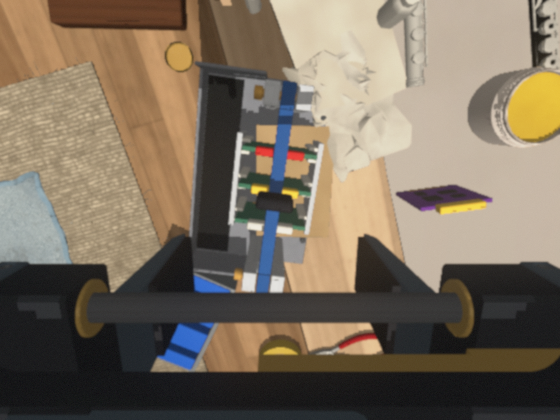

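The wrist view shows the cage with its bar running (287,85)–(265,290), strips at rows ~153, 190 and 228, and paper beyond the cage's +x side. I'll measure the cage by colour.

```bash
cat > meas.py <<'E'
from h import *
def comps(im,lo,hi,roi,minA=40):
    h=cv2.cvtColor(im,cv2.COLOR_BGR2HSV); m=cv2.inRange(h,np.array(lo),np.array(hi))
    M=np.zeros_like(m); x0,y0,x1,y1=roi; M[y0:y1,x0:x1]=m[y0:y1,x0:x1]; return M
def rect(M,C,z):
    v,u=np.nonzero(M); P=np.array([at_z(C,a,b,z)[:2] for a,b in zip(u,v)],np.float32)
    (c,(w,h),a)=cv2.minAreaRect(P); return np.round(c,1),np.round((w,h),1),round(a,1),len(u)
E
python3 - <<'E'
from meas import *
im=cv2.imread("pics/w1.png"); C=cam("wrist")
for z in (124,128,132): print("bar",z,rect(comps(im,(100,90,60),(125,255,255),(225,75,320,295)),C,z))
for n,lo,hi in [("red",(0,150,100),(6,255,255)),("yel",(20,150,120),(32,255,255)),("white",(0,0,190),(180,40,255))]:
    roi={"red":(240,140,320,165),"yel":(240,175,320,205),"white":(243,212,298,240)}[n]
    M=comps(im,lo,hi,roi); print(n,rect(M,C,106))
cv2.imwrite("pics/w1c.png",cv2.resize(im[50:310,150:420],None,fx=2.2,fy=2.2,interpolation=cv2.INTER_CUBIC))
E
```

```text
bar 124 (array([ 572.9, -190.6]), array([224. ,  44.4]), 73.6, 2481)
bar 128 (array([ 572.9, -189.6]), array([221.2,  43.8]), 73.6, 2481)
bar 132 (array([ 573. , -188.6]), array([218.4,  43.3]), 73.6, 2481)
red (array([ 579.8, -144.3]), array([ 9. , 48.8]), 82.5, 284)
yel (array([ 574.6, -183.6]), array([ 9.8, 48.8]), 82.5, 241)
white (array([ 569.2, -224. ]), array([ 7.3, 48. ]), 83.0, 184)
```

View pics/w1c.png

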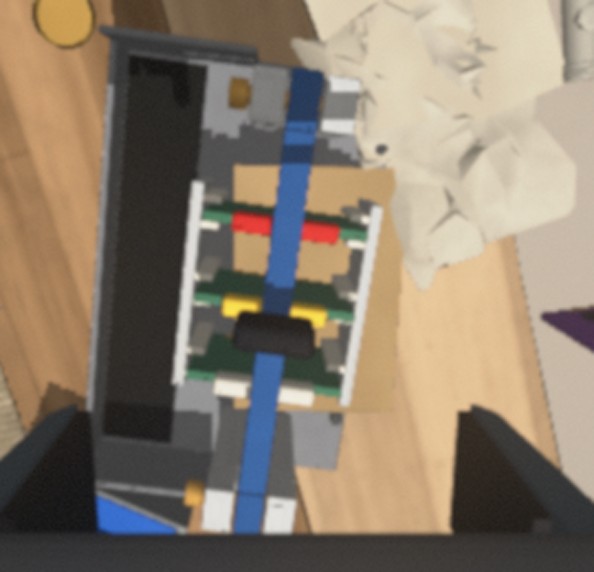

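The strips measure 80.4 mm red to white (expected 80), so the cage is at about (574.5,-184) with yaw ≈172.4°. I'll turn the tool to that yaw, then go to look at the punch.

```bash
python3 -m crank '-0.2 0 0 0 0 0 -10.3;-0.2 0 0 0 0 0 -10.3;-0.2 0 0 0 0 0 -10.3;-0.2 0 0 0 0 0 -10.3;-0.2 0 0 0 0 0 -10.3;-0.2 0 0 0 0 0 -10.3;-0.2 0 0 0 0 0 -10.3;-0.2 0 0 0 0 0 -10.3;-0.2 60 0 0 0 0 0;-0.2 60 0 0 0 0 0'
python3 -m crank '-0.2 0 60 0 0 0 0;-0.2 0 60 0 0 0 0;-0.2 0 60 0 0 0 0;-0.2 0 20 40 0 0 0;-0.2 0 0 0 0 0 0;-0.2 0 0 0 0 0 0'
python3 - <<'E'
from h import *
st();im,C,s=snap("wrist","w2")
for n in ["drift_punch","block"]: find(n,"wrist")
E
```

```text
time_s: 4.05
ee_pos: [454.9, -173.1, 284.0]
ee_rot: [180.0, -0.1, 172.4]
force: [-0.7, -0.5, 0.9]
gripper_width: 54.4
gripper_force: 0.0
time_s: 4.8
ee_pos: [483.0, 24.2, 245.6]
ee_rot: [-180.0, 0.1, 172.4]
force: [0.3, 0.4, 0.4]
gripper_width: 54.6
gripper_force: 0.0
4.8 [483.   24.2 245.6] [-1.800e+02  1.000e-01  1.724e+02] q [  1.5   9.2  99.   -0.   71.7 -80.9] F [0.3 0.4 0.4] w 54.6 0.0
wrist drift_punch [(0.95, [431.0, 43.5, 39.0])]
wrist block [(0.72, [385.3, 49.8, 22.5])]
```

View pics/w2.png

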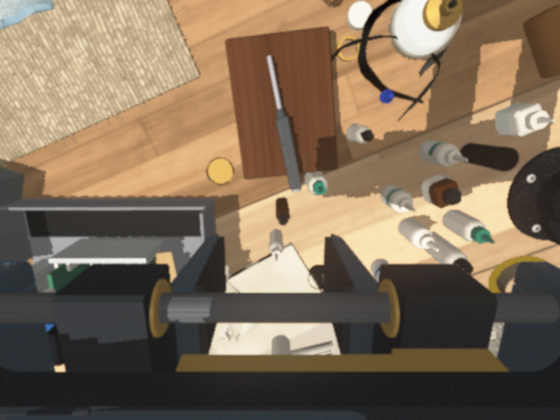

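The punch tip is at (269,56), the shank runs (281,113)–(295,188), and vials stand close to the shank's rear at (317,183) and (282,210).

Run:
```python
from meas import *
im=cv2.imread("pics/w2.png"); C=cam("wrist")
print("tip",at_z(C,269,56,32),"s0",at_z(C,281,113,39),"s1",at_z(C,295.5,188,39))
for n,p,z in [("vial",(317,183),40),("dark",(282,210),20),("vial2",(276,240),40),("vial3",(362,133),20)]: print(n,at_z(C,*p,z),at_z(C,*p,0))
cv2.imwrite("pics/w2c.png",cv2.resize(im[30:280,210:400],None,fx=2.4,fy=2.4,interpolation=cv2.INTER_CUBIC))
```

```text
tip [344.53053568  37.73347367  32.        ] s0 [402.12598522  42.59773293  39.        ] s1 [484.68540995  48.36770696  39.        ]
vial [482.0424632   72.87340761  40.        ] [490.50783165  77.05091626   0.        ]
dark [513.58030524  29.72151549  20.        ] [519.2295395   29.46325393   0.        ]
vial2 [543.39941322  18.27101972  40.        ] [5.58579333e+02 1.64731576e+01 5.68434189e-14]
vial3 [435.88284797 131.18334941  20.        ] [437.50125638 136.18877339   0.        ]
```

View pics/w2c.png

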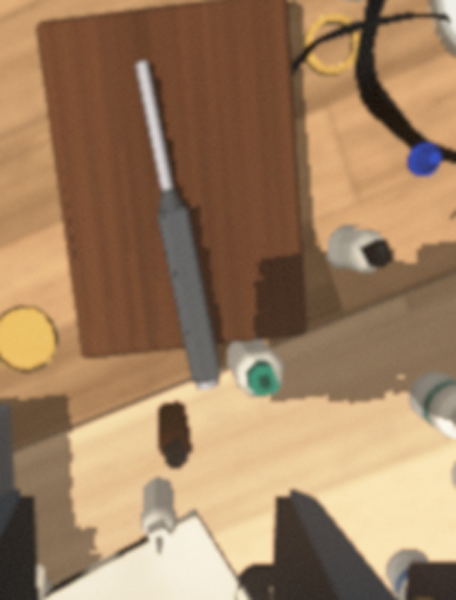

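```bash
python3 -m crank '0.34 0 0 0 0 0 -10.7;0.34 0 0 0 0 0 -1.2;0.34 46.3 23.9 0 0 0 0;0.34 0 0 60 0 0 0;0.34 0 0 60 0 0 0;0.34 0 0 35 0 0 0;0.34 0 0 0 0 0 0;0.34 0 0 0 0 0 0'
python3 - <<'E'
from meas import *
s=st();im,C,s=snap("wrist","w3")
find("drift_punch","wrist")
for c in ("scene","side"): snap(c,c+"1"); find("drift_punch",c)
E
```

```text
time_s: 5.95
ee_pos: [436.1, 45.1, 91.2]
ee_rot: [-180.0, 0.2, -175.8]
force: [0.3, -0.8, 0.2]
gripper_width: 30.0
gripper_force: 0.0
5.95 [436.1  45.1  91.2] [-180.     0.2 -175.8] q [  4.4  14.2 117.9  -0.   47.7 -89.8] F [ 0.3 -0.8  0.2] w 30.0 0.0
wrist drift_punch [(0.77, [423.2, 41.3, 40.0])]
scene drift_punch [(0.53, [429.2, 39.3, 34.4])]
side drift_punch [(0.78, [436.1, 38.3, 32.0])]
```

View pics/w3.png

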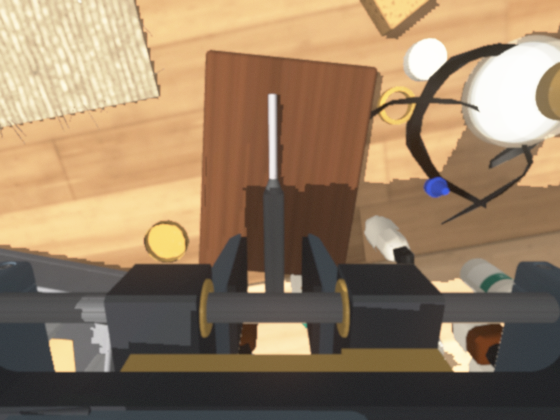

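The punch lies dead centre between the fingers, straight along the image column ~273. I'll go down and grip.

```bash
python3 -m crank '0.34 0 0 40 0 0 0;0.34 0 0 13 0 0 0;0.34 0 0 0 0 0 0;1 0 0 0 0 0 0;1 0 0 0 0 0 0;1 0 0 0 0 0 0;1 0 0 0 0 0 0;1 0 0 0 0 0 0' 60
python3 - <<'E'
from meas import *
s=st()
E
```

```text
time_s: 7.25
ee_pos: [434.8, 45.2, 37.0]
ee_rot: [180.0, 0.0, -175.7]
force: [0.7, -0.3, 5.1]
gripper_width: 13.4
gripper_force: 60.0
7.25 [434.8  45.2  37. ] [ 180.     0.  -175.7] q [  4.4  18.9 121.7   0.   39.3 -89.9] F [ 0.7 -0.3  5.1] w 13.4 60.0
```

```bash
python3 -m crank '1 0 0 -40 0 0 0;1 0 0 -60 0 0 0;1 0 0 -60 0 0 0;1 0 -60 0 0 0 0;1 0 -60 0 0 0 0;1 0 -30 0 0 0 10.7;1 0 0 0 0 0 1.2;1 0 0 0 0 0 0;1 0 0 0 0 0 0'
python3 - <<'E'
from meas import *
s=st();im,C,s=snap("wrist","w4")
Cs,Cd=cam("scene"),cam("side")
for n,a,b in [("bottle base",(281,195),(333,187)),("bottle cap",(283,129),(338,107))]:
    o1,d1=ray(Cs,*a);o2,d2=ray(Cd,*b); k=np.linalg.lstsq(np.c_[d1,-d2],o2-o1,rcond=None)[0]; print(n,o1+d1*k[0],o2+d2*k[1],at_z(Cs,*a,0),at_z(Cd,*b,0))
f=cage((574.5,-184,172.4))
print(f((-22,-95,112)),f((-22,95,112)),f((28,-95,112)))
E
```

```text
time_s: 8.38
ee_pos: [445.6, -103.3, 196.5]
ee_rot: [180.0, -0.0, 172.5]
force: [-0.6, 0.8, -1.0]
gripper_width: 13.8
gripper_force: 60.0
8.38 [ 445.6 -103.3  196.5] [180.   -0.  172.5] q [-14.5   9.  106.7   0.   64.3 -97.1] F [-0.6  0.8 -1. ] w 13.8 60.0
bottle base [805.29727988 128.6777273  -19.92413276] [804.84794289 121.64534698 -27.81708741] [790.18710294 107.2808875    0.        ] [795.45006143  91.02467742   0.        ]
bottle cap [802.49624282 124.01161182 255.03923446] [802.4219981  128.48385087 261.69674119] [1073.97676898  508.17743967    0.        ] [921.15270877 520.02440268   0.        ]
[608.87109896 -92.74416426 112.        ] [ 583.74238481 -281.07511691  112.        ] [559.31032195 -86.13134475 112.        ]
```

View pics/w4.png

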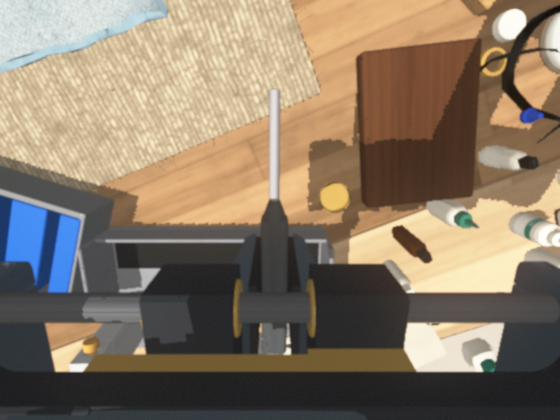

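Run:
```python
from meas import *
s=env.state();C=cam("wrist",s)
R=Ro.from_euler("xyz",s["ee_rot"],degrees=True).as_matrix()
for p in [(274.5,91),(274,200)]: print(R.T@(at_z(C,*p,191.5)-s["ee_pos"]))
f=cage((574.5,-184,172.4)); t=f((-34-92,-95,145)); print(t, R.T@(t-s["ee_pos"]))
```

```text
[90.78306816  0.52132381  5.13456363]
[38.24758136  0.23701247  5.11714062]
[ 711.95751515 -106.49882885  145.        ] [-264.47225456   31.46243203   51.52604862]
```

```bash
python3 -m crank '1 -60 8 0 0 0 0;1 -60 8 0 0 0 0;1 -60 8 0 0 0 0;1 -60 7.5 0 0 0 0;1 -24.5 0 0 0 0 0;1 0 0 30 0 0 0;1 0 0 21.5 0 0 0;1 0 0 0 0 0 0;1 0 0 0 0 0 0'
python3 - <<'E'
from meas import *
s=st();im,C,s=snap("wrist","w5"); 
cv2.imwrite("pics/w5c.png",cv2.resize(im[0:270,140:420],None,fx=2.2,fy=2.2,interpolation=cv2.INTER_CUBIC))
E
```

```text
time_s: 9.55
ee_pos: [712.7, -107.6, 146.3]
ee_rot: [-180.0, 0.1, 172.5]
force: [0.2, 0.1, -1.6]
gripper_width: 13.7
gripper_force: 60.0
9.55 [ 712.7 -107.6  146.3] [-1.800e+02  1.000e-01  1.725e+02] q [ -9.5  34.3  74.5   0.   71.1 -92. ] F [ 0.2  0.1 -1.6] w 13.7 60.0
```

View pics/w5c.png

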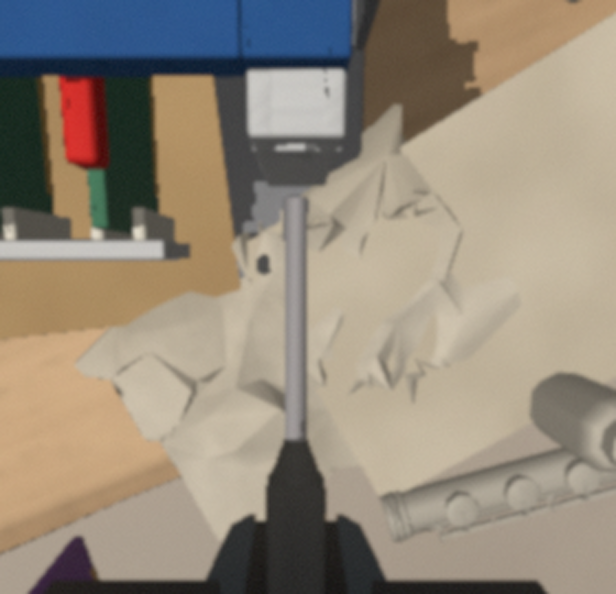

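The crop shows the drift tip at crop (295,198), just in front of the white ear top spanning crop x 248–345 (pixels 252.7–296.8). I'll compute the lateral offset.

Run:
```python
from meas import *
im=cv2.imread("pics/w5.png"); s=env.state();C=cam("wrist",s)
R=Ro.from_euler("xyz",s["ee_rot"],degrees=True).as_matrix()
T=lambda p,z: np.round(R.T@(at_z(C,*p,z)-s["ee_pos"]),1)
q=lambda x,y:(140+x/2.2,y/2.2)
for n,p,z in [("earL near",q(246,135),128),("earR near",q(345,135),128),("earL far",q(248,68),128),("earR far",q(346,68),128),("tip",q(294.5,197),141.3),("mid",q(296,400),141.3),("glint",q(290,147),117)]: print(n,T(p,z))
g=cv2.cvtColor(im,cv2.COLOR_BGR2GRAY)
for v in (40,48,56): print(v,np.round(g[v,248:302]).tolist())
for v in (95,110,150): print(v,g[v,264:286].tolist())
```

```text
earL near [105.6 -10.7  18.5]
earR near [105.5  11.6  18.5]
earL far [119.1 -10.   18.5]
earR far [119.1  11.6  18.5]
tip [91.4  0.2  5.2]
mid [47.6  0.5  5.4]
glint [104.6  -0.9  29.5]
40 [68, 69, 70, 89, 141, 186, 198, 200, 201, 199, 199, 197, 194, 193, 192, 194, 197, 200, 199, 199, 198, 198, 199, 198, 199, 197, 198, 199, 198, 198, 200, 199, 197, 198, 198, 198, 199, 197, 191, 171, 146, 165, 189, 194, 191, 191, 188, 174, 140, 100, 75, 70, 70, 69]
48 [69, 65, 70, 89, 140, 179, 193, 196, 193, 195, 192, 195, 192, 191, 192, 196, 199, 200, 199, 199, 199, 197, 198, 198, 199, 198, 197, 198, 197, 197, 198, 199, 198, 197, 196, 197, 196, 195, 197, 195, 193, 192, 193, 193, 192, 190, 187, 172, 135, 93, 73, 71, 71, 69]
56 [69, 68, 68, 85, 133, 174, 193, 197, 196, 194, 194, 192, 192, 191, 193, 196, 199, 199, 198, 198, 199, 198, 199, 199, 197, 199, 197, 196, 197, 198, 198, 196, 196, 195, 196, 197, 195, 196, 197, 196, 196, 193, 192, 192, 191, 190, 186, 167, 129, 87, 72, 69, 68, 71]
95 [129, 131, 134, 142, 137, 125, 130, 141, 150, 155, 157, 149, 139, 124, 107, 107, 136, 160, 165, 166, 167, 166]
110 [178, 177, 173, 174, 167, 154, 141, 143, 151, 156, 156, 148, 136, 122, 116, 137, 161, 169, 170, 173, 172, 170]
150 [179, 178, 178, 178, 173, 159, 147, 150, 155, 157, 155, 146, 134, 120, 115, 144, 175, 183, 185, 185, 186, 189]
```

```bash
python3 -m crank '1 0 0.2 20 0 0 0;1 0 0 8.4 0 0 0;1 0 0 0 0 0 0;1 0 0 0 0 0 0'
python3 - <<'E'
from meas import *
s=st()
E
```

```text
time_s: 10.1
ee_pos: [712.7, -108.1, 117.9]
ee_rot: [-180.0, 0.1, 172.4]
force: [-0.0, 0.1, -0.7]
gripper_width: 13.6
gripper_force: 60.0
10.1 [ 712.7 -108.1  117.9] [-1.800e+02  1.000e-01  1.724e+02] q [ -9.5  35.4  76.6   0.   67.8 -91.9] F [-0.   0.1 -0.7] w 13.6 60.0
```

```bash
python3 -m crank '1 8 0 0 0 0 0;1 5 0 0 0 0 0;1 0 0 0 0 0 0;1 0 0 0 0 0 0'
python3 - <<'E'
from meas import *
s=st();im,C,s=snap("wrist","w6"); 
cv2.imwrite("pics/w6c.png",cv2.resize(im[0:200,180:370],None,fx=3,fy=3,interpolation=cv2.INTER_CUBIC))
g=cv2.cvtColor(im,cv2.COLOR_BGR2GRAY)
for v in (30,38): print(v,g[v,246:306].tolist())
for v in (95,110,150): print(v,g[v,262:288].tolist())
E
```

```text
time_s: 10.6
ee_pos: [699.4, -106.3, 117.1]
ee_rot: [-180.0, 0.0, 172.4]
force: [-0.4, -0.6, -0.8]
gripper_width: 13.5
gripper_force: 60.0
10.6 [ 699.4 -106.3  117.1] [-180.     0.   172.4] q [ -9.6  34.3  78.9   0.   66.8 -92. ] F [-0.4 -0.6 -0.8] w 13.5 60.0
30 [63, 75, 75, 74, 79, 78, 79, 78, 78, 81, 80, 80, 81, 80, 79, 81, 81, 80, 81, 80, 78, 80, 80, 80, 80, 80, 80, 80, 80, 80, 79, 81, 79, 79, 81, 82, 80, 82, 80, 80, 81, 81, 79, 78, 83, 81, 80, 79, 78, 80, 79, 79, 78, 79, 81, 79, 79, 73, 61, 51]
38 [63, 74, 79, 73, 73, 77, 81, 82, 79, 79, 81, 80, 79, 79, 78, 79, 80, 80, 79, 80, 80, 79, 80, 79, 80, 79, 80, 80, 80, 81, 79, 80, 81, 80, 81, 80, 81, 80, 81, 81, 80, 83, 81, 80, 79, 81, 81, 80, 79, 77, 79, 78, 79, 79, 77, 79, 76, 70, 62, 60]
95 [76, 77, 75, 77, 77, 78, 86, 108, 129, 142, 151, 157, 157, 150, 139, 124, 106, 86, 77, 76, 76, 78, 78, 77, 78, 75]
110 [130, 130, 132, 132, 132, 136, 140, 138, 138, 145, 151, 157, 157, 149, 136, 122, 113, 122, 148, 162, 167, 169, 167, 167, 170, 174]
150 [176, 177, 176, 176, 176, 177, 173, 161, 147, 150, 156, 159, 154, 147, 136, 121, 116, 147, 176, 186, 185, 186, 185, 186, 186, 186]
```

View pics/w6c.png

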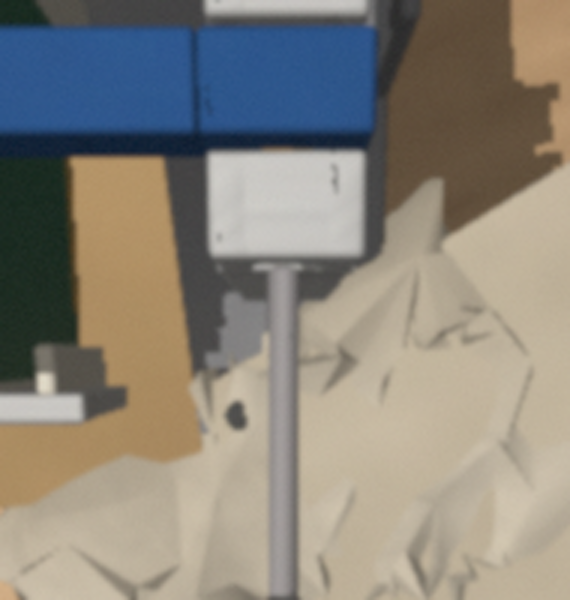

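The drift lies within 1 mm of the ear centre and next to the chamfer glint of the bore mouth. I'll enter it.

```bash
python3 -m crank '1 2 0 -0.5 0 0 0;1 2 0.2 0 0 0 0;1 2 0 0 0 0 0;1 2 0 0 0 0 0;1 3 0 0 0 0 0;1 0 0 0 0 0 0'
python3 -c "
from h import *
st()"
```

```text
time_s: 11.4
ee_pos: [690.3, -104.8, 118.2]
ee_rot: [-180.0, 0.3, 172.4]
force: [5.6, -1.5, -1.7]
gripper_width: 13.7
gripper_force: 60.0
11.4 [ 690.3 -104.8  118.2] [-180.     0.3  172.4] q [ -9.6  33.3  80.5   0.   65.8 -92. ] F [ 5.6 -1.5 -1.7] w 13.7 60.0
```

```bash
python3 -m crank '1 3 0 0 0 0 0;1 3 0 0 0 0 0;1 3 0 0 0 0 0;1 3 0 0 0 0 0;1 3 0 0 0 0 0;1 0 0 0 0 0 0'
python3 -c "
from h import *
st()"
```

```text
time_s: 12.15
ee_pos: [674.9, -102.8, 117.9]
ee_rot: [-180.0, 0.2, 172.4]
force: [4.8, -0.6, -1.3]
gripper_width: 13.1
gripper_force: 60.0
12.15 [ 674.9 -102.8  117.9] [-180.     0.2  172.4] q [ -9.6  32.1  83.    0.   64.8 -92. ] F [ 4.8 -0.6 -1.3] w 13.1 60.0
```

```bash
python3 -m crank '1 3 0 0 0 0 0;1 3 0 0 0 0 0;1 3 0 0 0 0 0;1 3 0 0 0 0 0;1 3 0 0 0 0 0;1 3 0 0 0 0 0;1 3 0 0 0 0 0;1 3 0 0 0 0 0;1 0 0 0 0 0 0'
python3 -c "
from h import *
st();im,C,s=snap('scene','s7');im,C,s=snap('wrist','w7')"
```

```text
time_s: 13.28
ee_pos: [649.2, -99.3, 117.3]
ee_rot: [180.0, -0.0, 172.4]
force: [0.9, -0.1, -1.6]
gripper_width: 13.4
gripper_force: 60.0
13.28 [649.2 -99.3 117.3] [180.   -0.  172.4] q [ -9.7  30.   86.8  -0.   63.2 -92.1] F [ 0.9 -0.1 -1.6] w 13.4 60.0
```

The force fell to zero at full depth, so the pin is probably out. I'll retract, move to the other bore and check from there.

```bash
python3 -m crank '1 -30 0 0 0 0 0;1 -35 0 0 0 0 0;1 0 0 -28.5 0 0 0;1 0 -60 0 0 0 0;1 0 -60 0 0 0 0;1 0 -60 0 0 0 0;1 0 -10 0 0 0 0;1 0 0 0 0 0 0;1 0 0 0 0 0 0'
python3 - <<'E'
from meas import *
s=st();im,C,s=snap("wrist","w8"); 
for c in ("scene","side"):
    snap(c,c+"2"); find("pin_1",c)
a=cv2.resize(im[0:200,180:370],None,fx=2.1,fy=2.1,interpolation=cv2.INTER_CUBIC)
b=cv2.resize(cv2.imread("pics/side2.png")[190:310,220:320],(350,420),interpolation=cv2.INTER_CUBIC)
cv2.imwrite("pics/w8c.png",np.hstack([a[:420],b]))
g=cv2.cvtColor(im,cv2.COLOR_BGR2GRAY)
for v in (40,56): print(v,g[v,246:306].tolist())
for v in (95,110,150): print(v,g[v,262:288].tolist())
E
```

```text
time_s: 14.5
ee_pos: [689.4, -294.7, 145.8]
ee_rot: [180.0, -0.0, 172.5]
force: [0.3, 0.3, -1.0]
gripper_width: 13.5
gripper_force: 60.0
14.5 [ 689.4 -294.7  145.8] [180.   -0.  172.5] q [ -24.    37.1   69.3    0.    73.6 -106.5] F [ 0.3  0.3 -1. ] w 13.5 60.0
scene pin_1 [(0.56, [509.4, -87.4, 32.6]), (0.45, [531.3, -198.6, 37.4])]
side pin_1 [(0.45, [512.4, -84.8, 26.9])]
40 [137, 139, 143, 173, 206, 217, 220, 219, 218, 216, 216, 212, 211, 213, 218, 220, 221, 220, 219, 220, 220, 220, 220, 220, 220, 220, 219, 221, 220, 220, 220, 219, 219, 220, 220, 219, 219, 216, 199, 173, 179, 208, 213, 213, 211, 206, 191, 167, 151, 156, 159, 158, 158, 159, 155, 158, 157, 158, 157, 157]
56 [142, 142, 146, 162, 190, 207, 213, 216, 217, 217, 216, 214, 213, 211, 213, 216, 218, 217, 218, 218, 216, 218, 217, 216, 216, 217, 215, 217, 216, 216, 215, 215, 216, 215, 215, 214, 215, 214, 215, 216, 217, 214, 214, 214, 211, 207, 189, 154, 139, 155, 157, 160, 158, 158, 159, 161, 158, 158, 158, 158]
95 [141, 143, 145, 141, 141, 141, 133, 134, 145, 158, 167, 172, 172, 166, 153, 137, 119, 110, 123, 137, 141, 139, 139, 139, 137, 138]
110 [140, 139, 138, 140, 141, 138, 133, 132, 146, 158, 168, 174, 171, 164, 151, 136, 116, 111, 122, 135, 139, 140, 140, 141, 140, 141]
150 [162, 162, 163, 163, 161, 162, 156, 151, 155, 164, 169, 174, 171, 158, 137, 115, 111, 126, 149, 164, 167, 166, 166, 165, 165, 165]
```

View pics/w8c.png

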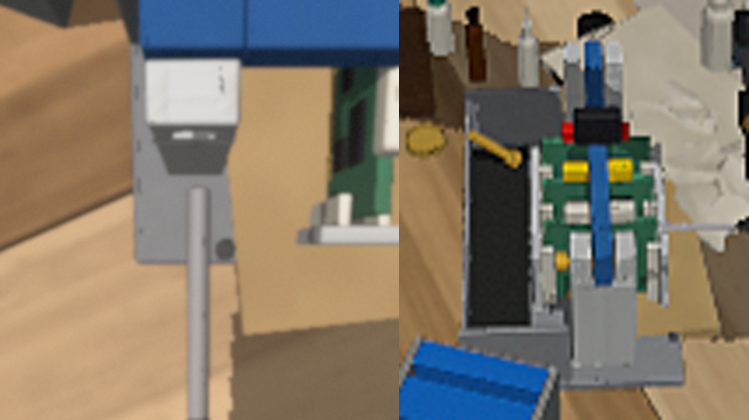

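Pin 2 lies in the tray (head at crop (515,155)). The drift is 3 px (1.5 mm) right of the +y ear centre, so I'll shift it over, lower it and start in.

```bash
python3 -m crank '1 0 -1.5 15 0 0 0;1 0 0 12.9 0 0 0;1 5 0 0 0 0 0;1 5 0 0 0 0 0;1 0 0 0 0 0 0;1 0 0 0 0 0 0'
python3 - <<'E'
from meas import *
s=st();im,C,s=snap("wrist","w9"); 
g=cv2.cvtColor(im,cv2.COLOR_BGR2GRAY)
for v in (50,58,66): print(v,g[v,240:306].tolist())
for v in (95,110): print(v,g[v,262:288].tolist())
E
```

```text
time_s: 15.5
ee_pos: [679.2, -296.7, 118.7]
ee_rot: [-180.0, 0.1, 172.4]
force: [0.1, 0.3, -1.1]
gripper_width: 13.5
gripper_force: 60.0
15.5 [ 679.2 -296.7  118.7] [-1.800e+02  1.000e-01  1.724e+02] q [ -24.5   37.2   73.     0.    69.7 -106.9] F [ 0.1  0.3 -1.1] w 13.5 60.0
50 [123, 123, 124, 128, 135, 138, 136, 136, 141, 144, 146, 149, 169, 198, 219, 224, 225, 223, 222, 221, 222, 220, 219, 219, 218, 222, 223, 224, 223, 223, 223, 223, 223, 223, 223, 222, 224, 224, 223, 224, 223, 223, 223, 223, 222, 224, 223, 224, 223, 223, 223, 223, 223, 219, 198, 194, 215, 220, 219, 219, 218, 215, 213, 196, 169, 154]
58 [119, 120, 119, 123, 130, 138, 144, 145, 146, 146, 146, 148, 157, 185, 211, 220, 221, 222, 220, 221, 220, 220, 219, 218, 218, 220, 222, 223, 222, 222, 223, 223, 222, 223, 221, 222, 221, 221, 222, 221, 221, 221, 221, 220, 221, 221, 221, 221, 221, 220, 220, 220, 220, 219, 217, 215, 219, 219, 219, 218, 218, 217, 213, 193, 159, 147]
66 [120, 122, 120, 118, 123, 138, 143, 143, 145, 146, 144, 147, 153, 182, 211, 220, 220, 222, 221, 220, 218, 218, 217, 217, 219, 221, 222, 223, 224, 224, 223, 224, 224, 224, 224, 223, 223, 223, 222, 222, 221, 223, 223, 223, 222, 221, 222, 222, 222, 221, 222, 223, 222, 222, 220, 220, 219, 217, 215, 215, 215, 213, 208, 186, 152, 140]
95 [146, 144, 144, 144, 145, 142, 136, 136, 149, 160, 171, 177, 179, 170, 158, 140, 122, 114, 125, 140, 144, 145, 144, 144, 144, 143]
110 [146, 148, 147, 146, 146, 144, 137, 137, 151, 163, 172, 178, 178, 168, 155, 139, 120, 112, 124, 139, 143, 144, 142, 143, 145, 143]
```

```bash
python3 -m crank '1 0 1.8 0.5 0 0 0;1 0 0 0 0 0 0;1 0 0 0 0 0 0;1 0 0 0 0 0 0'
python3 - <<'E'
from meas import *
s=st();im,C,s=snap("wrist","w10"); 
g=cv2.cvtColor(im,cv2.COLOR_BGR2GRAY)
for v in (58,66): print(v,g[v,240:306].tolist())
for v in (95,110): print(v,g[v,262:288].tolist())
E
```

```text
time_s: 16.05
ee_pos: [679.2, -294.7, 117.4]
ee_rot: [180.0, -0.0, 172.4]
force: [-0.7, 1.3, -1.5]
gripper_width: 13.8
gripper_force: 60.0
16.05 [ 679.2 -294.7  117.4] [180.   -0.  172.4] q [ -24.3   37.3   73.2    0.    69.6 -106.7] F [-0.7  1.3 -1.5] w 13.8 60.0
58 [116, 125, 137, 143, 145, 145, 144, 149, 177, 207, 219, 220, 221, 221, 220, 220, 219, 219, 218, 218, 221, 222, 223, 222, 223, 222, 221, 222, 222, 221, 222, 222, 222, 222, 222, 220, 222, 221, 222, 222, 221, 221, 221, 220, 221, 220, 221, 220, 220, 220, 218, 217, 218, 218, 218, 219, 217, 214, 204, 183, 167, 163, 163, 162, 162, 161]
66 [115, 122, 137, 142, 142, 144, 144, 151, 179, 211, 221, 222, 223, 221, 220, 219, 217, 216, 217, 218, 220, 222, 223, 223, 223, 223, 223, 223, 223, 223, 223, 222, 222, 223, 222, 223, 222, 222, 223, 222, 222, 222, 221, 222, 222, 222, 222, 222, 221, 222, 222, 221, 218, 217, 216, 214, 213, 210, 202, 179, 164, 163, 163, 163, 164, 165]
95 [141, 141, 140, 140, 142, 139, 135, 135, 149, 162, 169, 177, 177, 169, 157, 139, 122, 112, 123, 138, 141, 140, 141, 141, 141, 141]
110 [145, 146, 145, 145, 145, 143, 137, 136, 151, 162, 172, 177, 177, 169, 155, 137, 120, 113, 126, 139, 143, 143, 142, 144, 140, 144]
```

```bash
python3 -m crank '1 3 0 -0.4 0 0 0;1 3 0 0 0 0 0;1 3 0 0 0 0 0;1 3 0 0 0 0 0;1 3 0 0 0 0 0;1 2 0 0 0 0 0;1 0 0 0 0 0 0'
python3 -c "
from h import *
st()"
```

```text
time_s: 16.98
ee_pos: [664.4, -292.9, 118.8]
ee_rot: [-180.0, 0.3, 172.4]
force: [4.1, -0.9, -2.2]
gripper_width: 13.7
gripper_force: 60.0
16.98 [ 664.4 -292.9  118.8] [-180.     0.3  172.4] q [-2.470e+01  3.570e+01  7.590e+01  1.000e-01  6.800e+01 -1.071e+02] F [ 4.1 -0.9 -2.2] w 13.7 60.0
```

```bash
python3 -m crank '1 4 0 0 0 0 0;1 4 0 0 0 0 0;1 4 0 0 0 0 0;1 4 0 0 0 0 0;1 4 0 0 0 0 0;1 4 0 0 0 0 0;1 4 0 0 0 0 0;1 4 0 0 0 0 0;1 4 0 0 0 0 0;1 3 0 0 0 0 0'
python3 -c "
from h import *
st()"
python3 -m crank '1 0 0 0 0 0 0;1 0 0 0 0 0 0'
python3 - <<'E'
from h import *
for c in ("side","scene"):
    snap(c,c+"3"); find("pin_1",c)
b=cv2.resize(cv2.imread("pics/side3.png")[190:310,220:320],(500,600),interpolation=cv2.INTER_CUBIC)
cv2.imwrite("pics/side3c.png",b)
E
```

```text
time_s: 18.23
ee_pos: [622.8, -287.2, 117.6]
ee_rot: [180.0, -0.1, 172.4]
force: [-0.3, 0.5, -2.4]
gripper_width: 13.5
gripper_force: 60.0
18.23 [ 622.8 -287.2  117.6] [ 1.800e+02 -1.000e-01  1.724e+02] q [ -25.7   32.5   82.2   -0.    65.4 -108.1] F [-0.3  0.5 -2.4] w 13.5 60.0
time_s: 18.48
ee_pos: [623.3, -287.3, 117.7]
ee_rot: [180.0, -0.0, 172.4]
force: [-0.4, -0.2, -2.4]
gripper_width: 13.2
gripper_force: 60.0
side pin_1 [(0.45, [515.0, -84.7, 28.9])]
scene pin_1 [(0.43, [507.9, -85.6, 33.1])]
```

View pics/side3c.png

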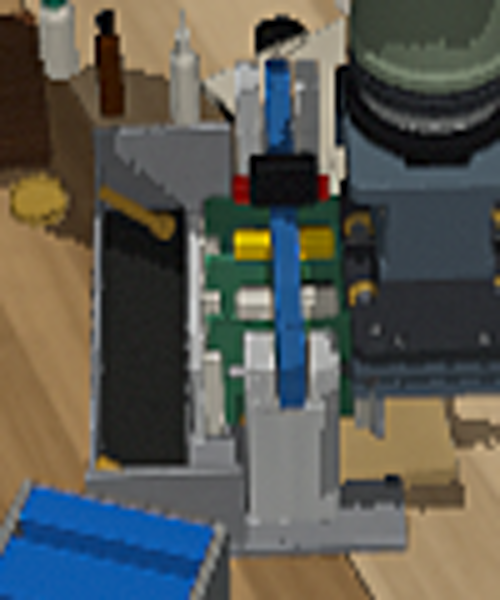

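A brass end shows at crop (108,463), in the tray's +y corner, so pin 1 is down too. I'll retract and take the punch back to its block.

```bash
python3 -m crank '1 -33 0 0 0 0 0;1 -33 0 0 0 0 0;1 0 0 -40 0 0 0;1 0 0 -40 0 0 0;1 55 47.5 0 0 0 0;1 55 47.5 0 0 0 0;1 55 47.5 0 0 0 0;1 55 47.5 0 0 0 0;1 55 47.5 0 0 0 0;1 55 47.5 0 0 0 0'
python3 -m crank '1 0 0 40 0 0 0;1 0 0 40 0 0 0;1 0 0 40 0 0 0;1 0 0 0 0 0 0;1 0 0 0 0 0 0'
python3 - <<'E'
from meas import *
s=st();im,C,s=snap("wrist","w11")
find("block","wrist")
cv2.imwrite("pics/w11c.png",im)
E
```

```text
time_s: 19.92
ee_pos: [439.1, -14.2, 198.4]
ee_rot: [180.0, 0.1, 172.4]
force: [1.3, 1.3, -1.1]
gripper_width: 13.7
gripper_force: 60.0
time_s: 20.55
ee_pos: [441.6, -15.7, 79.2]
ee_rot: [180.0, 0.2, 172.4]
force: [0.2, -0.8, -0.5]
gripper_width: 13.7
gripper_force: 60.0
20.55 [441.6 -15.7  79.2] [180.    0.2 172.4] q [ -3.5  15.4 118.4   0.   46.  -85.9] F [ 0.2 -0.8 -0.5] w 13.7 60.0
wrist block [(0.67, [382.7, 48.0, 22.4])]
```

View pics/w11c.png

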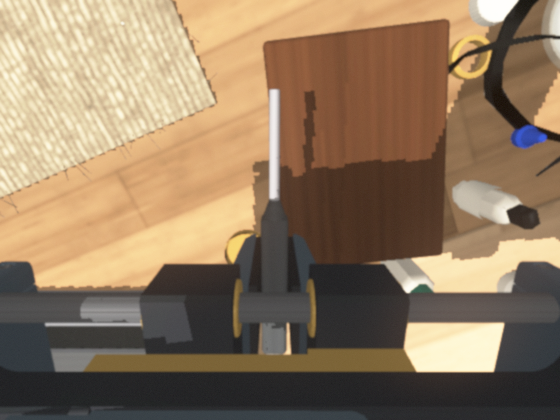

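Run:
```python
from meas import *
s=env.state();C=cam("wrist",s); R=Ro.from_euler("xyz",s["ee_rot"],degrees=True).as_matrix()
for p in [(265,42),(447,20),(443,253)]: P=at_z(C,*p,25); print(P,R.T@(P-s["ee_pos"]))
```

```text
[321.12791002  -4.58192742  25.        ] [121.28339823  -4.95049342  54.05276255]
[323.7308723  100.78410319  25.        ] [132.64849395  99.83314127  54.0348636 ]
[469.68626838  99.81329117  25.        ] [-12.15025895 118.18799144  54.61860946]
```

```bash
python3 -m crank '1 17 25 0 0 0 0;1 18 25 0 0 0 0;1 0 0 20 0 0 0;1 0 0 16 0 0 0;1 0 0 5.7 0 0 0;1 0 0 0 0 0 0;1 0 0 0 0 0 0'
python3 -c "
from h import *
st()"
```

```text
time_s: 21.52
ee_pos: [413.1, 38.6, 37.0]
ee_rot: [180.0, 0.1, 172.4]
force: [0.0, -0.2, 3.9]
gripper_width: 13.4
gripper_force: 60.0
21.52 [413.1  38.6  37. ] [1.800e+02 1.000e-01 1.724e+02] q [  3.7  17.3 124.5  -0.   38.  -78.6] F [ 0.  -0.2  3.9] w 13.4 60.0
```

```bash
python3 -m crank '0.4 0 0 0 0 0 0;0.4 0 0 0 0 0 0;0.4 0 0 0 0 0 0;0.4 0 0 -50 0 0 0;0.4 0 0 -50 0 0 0;0.4 0 0 -50 0 0 0;0.2 0 0 -50 0 0 0;0.2 -30 -55 0 0 0 0;0.2 -30 -55 0 0 0 0;0.2 -30 -55 0 0 0 0'
python3 -m crank '0.2 -30 -40 0 0 0 0;0.2 -30 -20 0 0 0 0;0.2 -30 -5 0 0 0 0;0.2 0 0 0 0 0 0;0.2 0 0 0 0 0 0;0.2 0 0 0 0 0 0'
python3 - <<'E'
from meas import *
s=st();im,C,s=snap("wrist","w12")
find("keeper_bar","wrist"); find("pin_1","wrist"); find("crate","wrist")
for c in ("scene","side"): snap(c,c+"4"); find("drift_punch",c); find("crate",c)
E
```

```text
time_s: 22.78
ee_pos: [479.8, -138.0, 236.3]
ee_rot: [180.0, 0.0, 172.4]
force: [0.8, -0.0, 0.3]
gripper_width: 36.4
gripper_force: 0.0
time_s: 23.52
ee_pos: [559.1, -212.2, 236.3]
ee_rot: [180.0, -0.0, 172.4]
force: [-0.3, -0.4, 0.3]
gripper_width: 36.7
gripper_force: 0.0
23.52 [ 559.1 -212.2  236.3] [180.   -0.  172.4] q [ -21.9   20.    85.4    0.    74.6 -104.3] F [-0.3 -0.4  0.3] w 36.7 0.0
wrist keeper_bar [(0.57, [533.5, -178.7, 12.4])]
wrist pin_1 [(0.69, [507.7, -83.4, 31.8]), (0.63, [487.9, -269.9, 33.1])]
wrist crate [(0.57, [443.7, -367.5, 62.8])]
scene drift_punch [(0.51, [442.6, 67.8, 38.8])]
scene crate [(0.83, [436.9, -390.5, 61.3]), (0.74, [437.2, 70.9, 35.8])]
side drift_punch [(0.45, [444.4, 66.1, 31.3])]
side crate [(0.92, [445.0, -382.5, 56.2])]
```

View pics/w12.png

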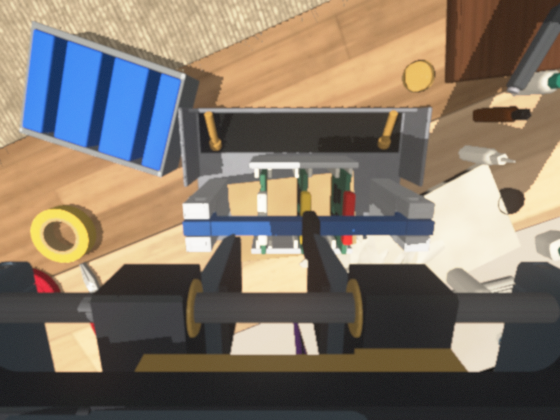

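Both pins lie in the tray, leaning on the rim at (210,130) and (389,128). The crate is at upper left with its slots crosswise, and the punch looks nudged but is still on the block. Now I'll measure the bar, handle and crate.

Run:
```python
from meas import *
im=cv2.imread("pics/w12.png"); s=env.state();C=cam("wrist",s); R=Ro.from_euler("xyz",s["ee_rot"],degrees=True).as_matrix()
h=cv2.cvtColor(im,cv2.COLOR_BGR2HSV)
B=comps(im,(100,110,60),(125,255,255),(175,200,445,245))
v,u=np.nonzero(B); 
for c in (190,215,240,270,350,390,428):
    r=v[u==c]; print(c,r.min(),r.max())
for r in (220,224,228,232): print(r,u[v==r].min(),u[v==r].max())
for z in (122,126,130):
    a=at_z(C,u[v==222].min()-.5,222,z);b=at_z(C,u[v==222].max()+.5,222,z); print(z,a,b,np.linalg.norm(a-b))
g=h[:,:,2]
for r in (213,216,222,228,236): print(r,g[r,296:330].tolist())
Bc=comps(im,(100,110,40),(125,255,255),(10,10,200,190))
print("crate",rect(Bc,C,61))
```

```text
190 221 234
215 221 235
240 221 233
270 222 234
350 221 233
390 221 233Traceback (most recent call last):
  File "<stdin>", line 7, in <module>
    return umr_minimum(a, axis, None, out, keepdims, initial, where)
ValueError: zero-size array to reduction operation minimum which has no identity
```

Run:
```python
import cv2
im=cv2.imread("pics/w12.png"); cv2.imwrite("pics/w12c.png",cv2.resize(im[140:280,170:450],None,fx=2.8,fy=2.8,interpolation=cv2.INTER_CUBIC))
```

```text
(no output)
```

View pics/w12c.png

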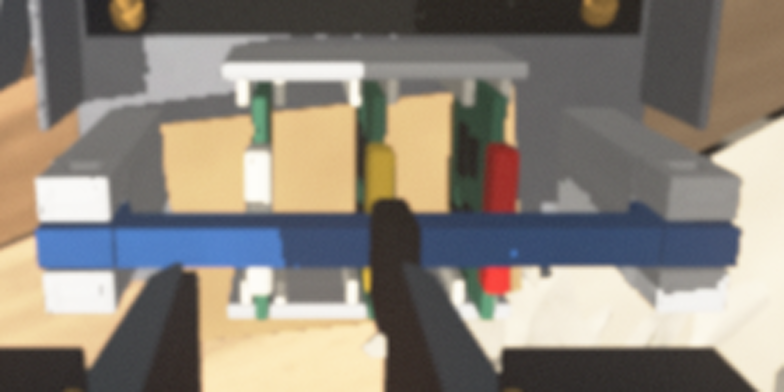

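I've now viewed more pictures than the 14 allowed, so I'll view no more and work from numbers only.

Run:
```python
from meas import *
im=cv2.imread("pics/w12.png"); s=env.state();C=cam("wrist",s); R=Ro.from_euler("xyz",s["ee_rot"],degrees=True).as_matrix()
T=lambda p,z: R.T@(at_z(C,*p,z)-s["ee_pos"])
for z in (120,124,128,132):
    a=T((183.6,227),z);b=T((433.6,227),z); print(z,np.round(a,1),np.round(b,1),round(np.linalg.norm(a-b),1), "mid world",np.round(R@((a+b)/2)+s["ee_pos"],1))
for z in (150,155,160): print("handle far top edge",z,np.round(T((302.5,212),z),1),np.round(T((319,212),z),1), "world",np.round(at_z(C,310.7,212,z),1))
Bc=comps(im,(100,110,40),(125,255,255),(10,10,200,190))
print("crate",rect(Bc,C,61))
# slots: foam top bright vs slot dark
f=cage((574.5,-184,172.4)); print("cage y of handle",[np.round(Ro.from_euler("z",-172.4,degrees=True).apply(at_z(C,310.7,212,z)-[574.5,-184,0]),1) for z in (150,155,160)])
```

```text
120 [-13.5 -79.2 116.2] [-13.7 140.4 116.2] 219.6 mid world [ 577.4 -184.2  120. ]
124 [-12.1 -78.1 112.2] [-12.3 138.3 112.2] 216.4 mid world [ 576.1 -184.5  124. ]
128 [-10.8 -76.9 108.2] [-11.  136.3 108.2] 213.2 mid world [ 574.7 -184.7  128. ]
132 [ -9.4 -75.7 104.2] [ -9.6 134.3 104.2] 210.0 mid world [ 573.3 -185.   132. ]
handle far top edge 150 [ 8.7 22.2 86.2] [ 8.7 35.  86.2] world [ 555.1 -183.3  150. ]
handle far top edge 155 [10.1 21.8 81.2] [10.1 34.3 81.2] world [ 553.6 -183.7  155. ]
handle far top edge 160 [11.6 21.3 76.2] [11.5 33.6 76.2] world [ 552.1 -184.   160. ]
crate (array([ 446.6, -366.2]), array([137.2,  91.2]), 64.0, 14132)
cage y of handle [array([ 19.3,   1.8, 150. ]), array([ 20.8,   2.4, 155. ]), array([ 22.2,   3. , 160. ])]
```

Run:
```python
from meas import *
s={"ee_pos":np.array([574.6,-188.9,284.1]),"ee_rot":np.array([-179.9,0,90.])}
C=cam("wrist",s)
for n,p in [("paper tip",(345,180)),("paper r",(408,125)),("grey edge",(372,180)),("grey edge2",(400,262)),("cage far",(330,130)),("cage far2",(304,262)),("pliers tip",(316,353)),("pliers",(375,338)),("purple",(400,195)),("purple b",(440,210)),("purple r",(490,200)),("can",(480,100)),("rug corner",(92,64)),("rug low",(165,262)),("cage front",(196,200)),("crate c",(205,280)),("disc",(179,57)),("block corner",(185,25)),("block l",(55,25))]: print(n,np.round(at_z(C,*p,0),0))
for n,p in [("tape",(62,235)),("pliers t",(85,270)),("red lid",(40,285))]: print(n,np.round(at_z(cam("wrist"),*p,0)))
```

```text
paper tip [ 671. -192.    0.]
paper r [ 748. -120.    0.]
grey edge [ 707. -192.    0.]
grey edge2 [ 758. -312.    0.]
cage far [ 647. -126.    0.]
cage far2 [ 618. -312.    0.]
pliers tip [ 641. -470.    0.]
pliers [ 732. -442.    0.]
purple [ 747. -212.    0.]
purple b [ 805. -234.    0.]
purple r [ 872. -220.    0.]
can [836. -89.   0.]
rug corner [349. -46.   0.]
rug low [ 415. -312.    0.]
cage front [ 467. -219.    0.]
crate c [ 472. -341.    0.]
disc [458. -39.   0.]
block corner [468.  -3.   0.]
block l [312.  -3.   0.]
tape [ 588. -488.    0.]
pliers t [ 639. -473.    0.]
red lid [ 652. -539.    0.]
```

```bash
python3 -m crank '0.2 -9 28 0 0 0 0;0.2 0 0 30 0 0 0;0.2 0 0 30 0 0 0;0.2 0 0 0 0 0 0;0.2 0 0 0 0 0 0' 40
python3 -c "
from h import *
st()"
python3 -m crank '0.2 0 0 20 0 0 0;0.2 0 0 13 0 0 0;0.2 0 0 0 0 0 0;0.2 0 0 0 0 0 0'
python3 -c "
from h import *
st()"
```

```text
time_s: 24.65
ee_pos: [573.3, -186.5, 177.3]
ee_rot: [-180.0, 0.1, 172.4]
force: [0.2, 0.4, -1.1]
gripper_width: 36.6
gripper_force: 0.0
24.65 [ 573.3 -186.5  177.3] [-1.800e+02  1.000e-01  1.724e+02] q [ -19.1   22.6   90.2    0.    67.1 -101.5] F [ 0.2  0.4 -1.1] w 36.6 0.0
time_s: 25.15
ee_pos: [573.1, -186.4, 144.0]
ee_rot: [-180.0, 0.1, 172.4]
force: [-0.3, -0.3, 0.8]
gripper_width: 36.8
gripper_force: 0.0
25.15 [ 573.1 -186.4  144. ] [-1.800e+02  1.000e-01  1.724e+02] q [ -19.1   24.1   92.9    0.    62.9 -101.5] F [-0.3 -0.3  0.8] w 36.8 0.0
```

```bash
python3 -m crank '0.6 0 0 0 0 0 0;1 0 0 0 0 0 0;1 0 0 0 0 0 0;1 0 0 0 0 0 0;1 0 0 0 0 0 0'
python3 -c "
from h import *
st()"
python3 -m crank '1 0 0 -8 0 0 0;1 0 0 -10 0 0 0;1 0 0 -15 0 0 0;1 0 0 -20 0 0 0;1 0 0 -25 0 0 0;1 0 0 0 0 0 0'
python3 - <<'E'
from h import *
st()
for c in ("side","scene"): snap(c,c+"5"); find("keeper_bar",c)
E
```

```text
time_s: 25.78
ee_pos: [572.7, -186.1, 143.4]
ee_rot: [180.0, 0.0, 172.4]
force: [-0.6, 0.5, 2.7]
gripper_width: 12.2
gripper_force: 40.0
25.77 [ 572.7 -186.1  143.4] [180.    0.  172.4] q [ -19.1   24.1   92.9    0.    62.9 -101.5] F [-0.6  0.5  2.7] w 12.2 40.0
time_s: 26.52
ee_pos: [573.9, -186.7, 224.0]
ee_rot: [-179.9, 0.3, 172.4]
force: [0.6, 0.4, -2.4]
gripper_width: 11.9
gripper_force: 40.0
26.52 [ 573.9 -186.7  224. ] [-179.9    0.3  172.4] q [ -19.1   20.8   86.1   -0.    72.8 -101.5] F [ 0.6  0.4 -2.4] w 11.9 40.0
side keeper_bar [(0.76, [562.6, -266.4, 216.8])]
scene keeper_bar [(0.7, [563.7, -225.5, 205.4])]
```

```bash
python3 -m crank '1 -35.5 -39.4 0 0 0 0;1 -35.5 -39.4 0 0 0 0;1 -35.5 -39.5 0 0 0 0;1 0 0 50 0 0 0;1 0 0 50 0 0 0;1 0 0 0 0 0 0;1 0 0 0 0 0 0'
python3 -c "
from h import *
st()"
```

```text
time_s: 27.6
ee_pos: [663.4, -317.9, 122.6]
ee_rot: [-180.0, 0.1, 172.4]
force: [1.2, -0.1, -1.2]
gripper_width: 11.7
gripper_force: 40.0
27.6 [ 663.4 -317.9  122.6] [-1.800e+02  1.000e-01  1.724e+02] q [ -26.5   36.6   73.8   -0.    69.6 -108.9] F [ 1.2 -0.1 -1.2] w 11.7 40.0
```

Down to just above contact (feet at 122.6-48.4=74).

```bash
python3 -m crank '1 0 0 35 0 0 0;1 0 0 25 0 0 0;1 0 0 10 0 0 0;1 0 0 3 0 0 0;1 0 0 1.5 0 0 0;1 0 0 0 0 0 0;1 0 0 0 0 0 0'
python3 -c "
from h import *
st()"
```

```text
time_s: 28.48
ee_pos: [662.8, -317.7, 47.4]
ee_rot: [-180.0, 0.1, 172.4]
force: [0.3, -0.2, -1.1]
gripper_width: 11.5
gripper_force: 40.0
28.48 [ 662.8 -317.7   47.4] [-1.800e+02  1.000e-01  1.724e+02] q [ -26.5   40.    78.6    0.    61.4 -108.9] F [ 0.3 -0.2 -1.1] w 11.5 40.0
```

```bash
python3 -m crank '1 0 0 1 0 0 0;1 0 0 0 0 0 0;1 0 0 0 0 0 0'
python3 -c "
from h import *
st()"
python3 -m crank '1 0 0 1 0 0 0;1 0 0 0 0 0 0;1 0 0 0 0 0 0'
python3 -c "
from h import *
st()"
```

```text
time_s: 28.85
ee_pos: [662.5, -317.5, 45.6]
ee_rot: [180.0, 0.0, 172.4]
force: [0.9, 0.2, -0.4]
gripper_width: 12.0
gripper_force: 40.0
28.85 [ 662.5 -317.5   45.6] [180.    0.  172.4] q [ -26.5   40.1   78.7    0.    61.2 -108.9] F [ 0.9  0.2 -0.4] w 12.0 40.0
time_s: 29.22
ee_pos: [662.6, -317.6, 45.5]
ee_rot: [-180.0, 0.0, 172.4]
force: [-1.6, -0.1, 5.7]
gripper_width: 11.7
gripper_force: 40.0
29.23 [ 662.6 -317.6   45.5] [-180.     0.   172.4] q [ -26.5   40.1   78.7    0.    61.2 -108.9] F [-1.6 -0.1  5.7] w 11.7 40.0
```

```bash
python3 -m crank '0.5 0 0 0 0 0 0;0.2 0 0 0 0 0 0;0.2 0 0 0 0 0 0;0.2 0 0 -50 0 0 0;0.2 0 0 -50 0 0 0;0.2 0 0 -50 0 0 0;0.2 48 -24 0 0 0 0;0.2 48 -24 0 0 0 0;0.2 48 -24 0 0 0 0;0.2 0 0 0 0 0 0'
python3 -m crank '0.2 0 0 0 0 0 0;0.2 0 0 0 0 0 0;0.2 0 0 0 0 0 0'
python3 - <<'E'
from meas import *
s=st();im,C,s=snap("wrist","w13"); find("crate","wrist"); find("keeper_bar","wrist"); find("keeper_bar","wrist")
M=comps(im,(100,90,30),(125,255,255),(0,0,560,262))
n,L,S,_=cv2.connectedComponentsWithStats(M); print(S[S[:,4]>100])
k=1+np.argmax(S[1:,4]); m=((L==k)*255).astype(np.uint8)
for z in (59,61): print(z,rect(m,C,z))
# rectify top at z=61, 1px=0.5mm, world window
xs=np.arange(360,540,.5); ys=np.arange(-470,-270,.5)
X,Y=np.meshgrid(xs,ys); K,R,t=C; P=(np.stack([X,Y,np.full_like(X,61)],-1)@R.T+t)@K.T; uv=(P[...,:2]/P[...,2:]).astype(np.float32)
rec=cv2.remap(im,uv[...,0],uv[...,1],cv2.INTER_LINEAR); cv2.imwrite("pics/rec.png",rec)
for c in ("side","scene"): snap(c,c+"6"); find("keeper_bar",c); find("crate",c)
E
```

```text
time_s: 30.48
ee_pos: [507.0, -370.8, 195.0]
ee_rot: [-180.0, -0.1, 172.2]
force: [-0.2, -0.2, 0.6]
gripper_width: 36.6
gripper_force: 0.0
time_s: 30.85
ee_pos: [511.2, -369.4, 194.3]
ee_rot: [180.0, 0.0, 172.5]
force: [0.0, -0.7, -0.5]
gripper_width: 36.3
gripper_force: 0.0
30.85 [ 511.2 -369.4  194.3] [180.    0.  172.5] q [ -36.9   24.4   84.6    0.    70.9 -119.4] F [ 0.  -0.7 -0.5] w 36.3 0.0
wrist crate [(0.88, [437.4, -368.8, 64.1])]
wrist keeper_bar [(0.97, [659.8, -385.0, 31.8])]
wrist keeper_bar [(0.97, [659.8, -385.0, 31.8])]
[[     0      0    560    420 219936]
 [   178     52     56    114   3502]
 [   211     65     68    116   4428]
 [   258     83     70    113   4217]
 [   301    101     60    105   3117]]
59 (array([ 436.3, -385.9]), array([34.6, 92. ]), 64.0, 4428)
61 (array([ 436.3, -385.7]), array([34.4, 91.4]), 64.0, 4428)
side keeper_bar [(0.81, [659.5, -324.9, 33.3])]
side crate [(0.61, [443.6, -383.3, 60.8])]
scene keeper_bar [(0.86, [651.7, -365.9, 34.7]), (0.52, [441.0, 67.5, 38.0])]
scene crate [(0.63, [441.0, -389.7, 63.2]), (0.22, [552.7, -224.6, 77.6])]
```

Run:
```python
from meas import *
im=cv2.imread("pics/w13.png"); s=env.state(); C=cam("wrist",s)
hsv=cv2.cvtColor(im,cv2.COLOR_BGR2HSV)
M=comps(im,(100,90,30),(125,255,255),(0,0,560,262)); n,L,S,_=cv2.connectedComponentsWithStats(M)
allP=[]
for k in range(1,n):
    if S[k,4]<1000: continue
    m=((L==k)*255).astype(np.uint8); print(rect(m,C,61), np.percentile(hsv[L==k][:,2],[5,50,95]))
    v,u=np.nonzero(m); allP.append(np.array([at_z(C,a,b,61)[:2] for a,b in zip(u,v)]))
A=np.vstack(allP).astype(np.float32); print("all",cv2.minAreaRect(A))
# profile along crate y using V values in top plane
for ang in (62,63,64,65,66):
    a=np.radians(ang); e=np.array([np.cos(a),np.sin(a)]); x=np.array([np.sin(a),-np.cos(a)])
    c=np.array(cv2.minAreaRect(A)[0]); g=hsv[...,2]; q=np.arange(-75,75.1,1); pr=[]
    for y in q:
        vals=[]
        for xx in np.arange(-38,38.1,4):
            p=proj(C,np.r_[c+e*y+x*xx,61]); vals.append(float(g[int(round(p[1])),int(round(p[0]))]))
        pr.append(np.mean(vals))
    pr=np.array(pr); print(ang,"sharp",np.round(np.sum(np.diff(pr)**2)), ); 
    if ang==64: print(c,list(zip(q.astype(int).tolist(),pr.astype(int).tolist())))
```

```text
(array([ 420.5, -416.3]), array([27. , 91.5]), 63.9, 3502) [102. 243. 246.]
(array([ 435.3, -386.1]), array([34.4, 91.5]), 63.9, 4428) [167. 244. 245.]
(array([ 454.3, -347.2]), array([34.2, 91.5]), 63.9, 4217) [142. 241. 244.]
(array([ 469.1, -316.6]), array([26.8, 91.1]), 64.1, 3117) [108. 143. 242.]
all ((444.8274841308594, -366.52142333984375), (137.88552856445312, 91.525146484375), 63.94166946411133)
62 sharp 22920.0
63 sharp 28130.0
64 sharp 30279.0
[ 444.82748413 -366.52142334] [(-75, 203), (-74, 201), (-73, 201), (-72, 192), (-71, 186), (-70, 187), (-69, 216), (-68, 239), (-67, 245), (-66, 245), (-65, 245), (-64, 245), (-63, 245), (-62, 245), (-61, 245), (-60, 245), (-59, 244), (-58, 244), (-57, 244), (-56, 244), (-55, 243), (-54, 243), (-53, 243), (-52, 239), (-51, 220), (-50, 172), (-49, 120), (-48, 105), (-47, 103), (-46, 104), (-45, 104), (-44, 104), (-43, 104), (-42, 103), (-41, 103), (-40, 104), (-39, 137), (-38, 201), (-37, 239), (-36, 244), (-35, 244), (-34, 244), (-33, 244), (-32, 244), (-31, 244), (-30, 244), (-29, 244), (-28, 244), (-27, 244), (-26, 244), (-25, 244
[... 441 characters left out ...]
 242), (16, 242), (17, 242), (18, 241), (19, 240), (20, 237), (21, 231), (22, 228), (23, 226), (24, 219), (25, 212), (26, 208), (27, 206), (28, 203), (29, 199), (30, 197), (31, 193), (32, 193), (33, 193), (34, 193), (35, 194), (36, 193), (37, 177), (38, 143), (39, 110), (40, 103), (41, 103), (42, 105), (43, 108), (44, 110), (45, 116), (46, 125), (47, 127), (48, 129), (49, 144), (50, 171), (51, 185), (52, 189), (53, 191), (54, 191), (55, 191), (56, 191), (57, 190), (58, 187), (59, 185), (60, 184), (61, 181), (62, 181), (63, 181), (64, 180), (65, 180), (66, 179), (67, 177), (68, 163), (69, 140), (70, 123), (71, 114), (72, 108), (73, 105), (74, 105), (75, 103)]
65 sharp 27834.0
66 sharp 22670.0
```

Slots found at crate y = -44.2, -0.2 and 44 about centre (444.8,-366.5), with the slot axis at 154°; this matches the 44 mm spacing. Next I'll re-measure the strips with the bar gone.

```bash
python3 -m crank '0.47 -23.6 48.3 0 0 0 0;0.47 -23.6 48.3 0 0 0 0;0.47 -23.6 48.3 0 0 0 0;0.47 -23.7 48.1 0 0 0 0;0.47 0 0 0 0 0 0;0.47 0 0 0 0 0 0;0.47 0 0 0 0 0 0;0.47 0 0 0 0 0 0'
python3 - <<'E'
from meas import *
s=st();im,C,s=snap("wrist","w14")
R=Ro.from_euler("xyz",s["ee_rot"],degrees=True).as_matrix()
for n,p0,lo,hi in [("red",(579.8,-144.3),(0,120,80),(8,255,255)),("yel",(574.6,-183.6),(18,110,80),(34,255,255)),("white",(569.2,-224),(0,0,150),(180,60,255))]:
    u,v=proj(C,[*p0,106]).astype(int); M=comps(im,lo,hi,(u-22,max(0,v-45),u+22,min(420,v+45)))
    k,L,S,_=cv2.connectedComponentsWithStats(M); i=1+np.argmax(S[1:,4]); m=((L==i)*255).astype(np.uint8)
    print(n,(u,v),S[i],rect(m,C,106))
E
```

```text
time_s: 32.35
ee_pos: [628.9, -192.2, 194.8]
ee_rot: [-180.0, 0.0, 172.3]
force: [0.7, -0.7, 0.1]
gripper_width: 24.1
gripper_force: 0.0
32.35 [ 628.9 -192.2  194.8] [-180.     0.   172.3] q [ -18.    26.8   80.6   -0.    72.6 -100.3] F [ 0.7 -0.7  0.1] w 24.1 0.0
red (np.int64(328), np.int64(150)) [319 116  16  68 907] (array([ 579.2, -146.4]), array([10.2, 49. ]), 82.3, 907)
yel (np.int64(275), np.int64(151)) [ 258  116   32   68 1035] (array([ 573.5, -185.9]), array([19.6, 49.2]), 71.0, 1035)
white (np.int64(220), np.int64(151)) [213 116  15  80 843] (array([ 573.2, -224.8]), array([ 8.7, 58.3]), 82.5, 843)
```

```bash
python3 -m crank '0.47 27.5 -19.9 0 0 0 0;0.47 27.5 -19.9 0 0 0 0;0.47 0 0 35 0 0 0;0.47 0 0 35 0 0 0;0.47 0 0 0 0 0 0;0.47 0 0 0 0 0 0;0.47 0 0 0 0 0 0' 30
python3 -c "
from h import *
st()"
python3 -m crank '0.47 0 0 20 0 0 0;0.47 0 0 13.8 0 0 0;0.47 0 0 0 0 0 0;0.8 0 0 0 0 0 0;1 0 0 0 0 0 0;1 0 0 0 0 0 0;1 0 0 0 0 0 0'
python3 -c "
from h import *
st()"
```

```text
time_s: 33.28
ee_pos: [570.7, -223.7, 126.4]
ee_rot: [-180.0, 0.2, 172.4]
force: [-0.1, -0.1, 0.3]
gripper_width: 24.3
gripper_force: 0.0
33.27 [ 570.7 -223.7  126.4] [-180.     0.2  172.4] q [ -22.5   25.8   92.8    0.    61.2 -104.9] F [-0.1 -0.1  0.3] w 24.3 0.0
time_s: 34.15
ee_pos: [570.2, -223.4, 91.6]
ee_rot: [-180.0, 0.1, 172.4]
force: [-0.4, 0.1, 3.5]
gripper_width: 8.8
gripper_force: 30.0
34.15 [ 570.2 -223.4   91.6] [-1.800e+02  1.000e-01  1.724e+02] q [ -22.5   27.7   95.2    0.    57.  -104.9] F [-0.4  0.1  3.5] w 8.8 30.0
```

```bash
python3 -m crank '1 0 0 -10 0 0 0;1 0 0 -20 0 0 0;1 0 0 -35 0 0 0;1 0 0 -40 0 0 0;1 0 0 -33 0 0 0;1 0 0 0 0 0 0;1 0 0 0 0 0 0'
python3 - <<'E'
from h import *
s=st(); snap("side","side7"); find("board_white","side")
t=np.array([425.4,-406.2]); d=t-s["ee_pos"][:2]; c,n=np.cos(np.radians(172.4)),np.sin(np.radians(172.4)); print(d,[c*d[0]+n*d[1],n*d[0]-c*d[1]])
E
```

```text
time_s: 35.02
ee_pos: [568.9, -222.9, 227.7]
ee_rot: [180.0, -0.1, 172.4]
force: [0.3, 0.3, -1.3]
gripper_width: 8.9
gripper_force: 30.0
35.02 [ 568.9 -222.9  227.7] [ 1.800e+02 -1.000e-01  1.724e+02] q [ -22.5   21.6   84.3   -0.    74.2 -104.9] F [ 0.3  0.3 -1.3] w 8.9 30.0
side board_white []
[-143.46862553 -183.29323822] [np.float64(117.96662912115946), np.float64(-200.6577486733044)]
```

```bash
python3 -m crank '1 23.6 -40.1 0 0 0 0;1 23.6 -40.1 0 0 0 0;1 23.6 -40.1 0 0 0 0;1 23.6 -40.1 0 0 0 0;1 23.6 -40.3 0 0 0 0;1 0 0 0 0 0 9.2;1 0 0 0 0 0 9.2;1 0 0 0 0 0 0;1 0 0 0 0 0 0;1 0 0 0 0 0 0'
cat > d.py <<'E'
from h import *
import sys
s=st(); t=np.array([float(sys.argv[1]),float(sys.argv[2])]); y=np.radians(s["ee_rot"][2]); d=t-s["ee_pos"][:2]; c,n=np.cos(y),np.sin(y); print("tool xy",round(c*d[0]+n*d[1],1),round(n*d[0]-c*d[1],1))
E
python3 d.py 425.4 -406.2
```

```text
time_s: 36.38
ee_pos: [426.2, -406.4, 228.5]
ee_rot: [180.0, -0.0, 154.1]
force: [-0.3, -0.1, -0.0]
gripper_width: 9.2
gripper_force: 30.0
36.38 [ 426.2 -406.4  228.5] [180.   -0.  154.1] q [ -44.8   19.5   87.4    0.    73.2 -108.8] F [-0.3 -0.1 -0. ] w 9.2 30.0
tool xy 0.8 -0.2
```

```bash
python3 -m crank '1 0 0 30 0 0 0;1 0 0 30 0 0 0;1 0 0 15 0 0 0;1 0 0 5 0 0 0;1 0 0 3 0 0 0;1 0 0 3 0 0 0;1 0 0 3 0 0 0;1 0 0 3 0 0 0;1 0 0 0 0 0 0'
python3 d.py 425.4 -406.2
```

```text
time_s: 37.5
ee_pos: [426.0, -406.4, 136.6]
ee_rot: [180.0, -0.0, 154.0]
force: [-0.3, -0.5, -0.9]
gripper_width: 8.4
gripper_force: 30.0
37.5 [ 426.  -406.4  136.6] [180.  -0. 154.] q [ -44.8   23.4   95.3    0.    61.4 -108.8] F [-0.3 -0.5 -0.9] w 8.4 30.0
tool xy 0.7 -0.1
```

```bash
python3 -m crank '1 0 0 10 0 0 0;1 0 0 10 0 0 0;1 0 0 10 0 0 0;1 0 0 10 0 0 0;1 0 0 7 0 0 0;1 0 0 1 0 0 0;1 0 0 0 0 0 0;1 0 0 0 0 0 0'
python3 d.py 425.4 -406.2
```

```text
time_s: 38.5
ee_pos: [426.4, -406.8, 89.2]
ee_rot: [-180.0, 0.1, 154.0]
force: [-0.6, -0.1, -0.8]
gripper_width: 8.5
gripper_force: 30.0
38.5 [ 426.4 -406.8   89.2] [-1.80e+02  1.00e-01  1.54e+02] q [ -44.8   26.1   98.6    0.    55.3 -108.8] F [-0.6 -0.1 -0.8] w 8.5 30.0
tool xy 1.1 0.1
```

Nearly down; 1.5 mm more, release, rise and go back for yellow.

```bash
python3 -m crank '1 0 0 1 0 0 0;1 0 0 0.7 0 0 0;1 0 0 0 0 0 0;0.7 0 0 0 0 0 0;0.47 0 0 0 0 0 0;0.47 0 0 0 0 0 0;0.47 0 0 0 0 0 0'
python3 d.py 425.4 -406.2
python3 -m crank '0.47 0 0 -30 0 0 0;0.47 0 0 -50 0 0 0;0.47 0 0 -50 0 0 0;0.47 0 0 0 0 0 -9.2;0.47 0 0 0 0 0 -9.2;0.47 0 0 0 0 0 0;0.47 0 0 0 0 0 0;0.47 0 0 0 0 0 0'
python3 d.py 574.3 -184.9
python3 - <<'E'
from h import *
for c in ("wrist","side","scene"): snap(c,c+"8"); find("board_white",c)
E
```

```text
time_s: 39.38
ee_pos: [426.2, -406.5, 87.1]
ee_rot: [180.0, 0.0, 154.0]
force: [0.3, 0.2, 0.3]
gripper_width: 24.2
gripper_force: 0.0
39.38 [ 426.2 -406.5   87.1] [180.   0. 154.] q [ -44.8   26.2   98.7    0.    55.1 -108.8] F [0.3 0.2 0.3] w 24.2 0.0
tool xy 0.8 -0.0
time_s: 40.38
ee_pos: [426.1, -406.5, 216.9]
ee_rot: [180.0, -0.0, 172.3]
force: [0.8, -0.2, 0.9]
gripper_width: 24.1
gripper_force: 0.0
40.38 [ 426.1 -406.5  216.9] [180.   -0.  172.3] q [ -44.8   19.9   88.5    0.    71.7 -127.1] F [ 0.8 -0.2  0.9] w 24.1 0.0
tool xy -117.3 239.4
wrist board_white [(0.89, [419.2, -400.7, 104.6])]
side board_white [(0.57, [422.7, -406.9, 75.9])]
scene board_white [(0.62, [423.7, -408.2, 87.7]), (0.4, [579.8, -480.0, 23.1])]
```

```bash
python3 -m crank '0.47 -23.5 47.9 0 0 0 0;0.47 -23.5 47.9 0 0 0 0;0.47 -23.5 47.9 0 0 0 0;0.47 -23.5 47.9 0 0 0 0;0.47 -23.3 47.8 0 0 0 0;0.47 0 0 45 0 0 0;0.47 0 0 45 0 0 0;0.47 0 0 0 0 0 0;0.47 0 0 0 0 0 0;0.47 0 0 0 0 0 0'
python3 d.py 574.3 -184.9
```

```text
time_s: 41.92
ee_pos: [575.4, -185.5, 129.5]
ee_rot: [-180.0, 0.3, 172.4]
force: [0.4, -0.4, 0.3]
gripper_width: 24.3
gripper_force: 0.0
41.92 [ 575.4 -185.5  129.5] [-180.     0.3  172.4] q [ -19.    24.9   93.8    0.    61.  -101.3] F [ 0.4 -0.4  0.3] w 24.3 0.0
tool xy 1.2 0.4
```

```bash
python3 -m crank '0.47 1 0.4 20 0 0 0;0.47 0 0 17.5 0 0 0;0.47 0 0 0 0 0 0;0.8 0 0 0 0 0 0;1 0 0 0 0 0 0;1 0 0 0 0 0 0;1 0 0 0 0 0 0'
python3 d.py 574.3 -184.9
python3 -m crank '1 0 0 -10 0 0 0;1 0 0 -20 0 0 0;1 0 0 -35 0 0 0;1 0 0 -40 0 0 0;1 0 0 -33 0 0 0;1 0 0 0 0 0 0;1 0 0 0 0 0 0'
python3 d.py 444.7 -366.7
```

```text
time_s: 42.8
ee_pos: [574.0, -184.6, 91.0]
ee_rot: [-180.0, 0.1, 172.4]
force: [-0.7, -0.3, 6.0]
gripper_width: 9.1
gripper_force: 30.0
42.8 [ 574.  -184.6   91. ] [-1.800e+02  1.000e-01  1.724e+02] q [ -18.9   27.    96.6   -0.    56.2 -101.3] F [-0.7 -0.3  6. ] w 9.1 30.0
tool xy -0.4 -0.3
time_s: 43.68
ee_pos: [572.3, -183.9, 226.4]
ee_rot: [180.0, -0.1, 172.4]
force: [-0.3, 0.1, -0.5]
gripper_width: 9.0
gripper_force: 30.0
43.67 [ 572.3 -183.9  226.4] [ 1.800e+02 -1.000e-01  1.724e+02] q [ -18.9   20.7   85.8    0.    73.6 -101.3] F [-0.3  0.1 -0.5] w 9.0 30.0
tool xy 102.3 -198.1
```

```bash
python3 -m crank '1 20.5 -39.6 0 0 0 0;1 20.5 -39.6 0 0 0 0;1 20.5 -39.6 0 0 0 0;1 20.5 -39.6 0 0 0 0;1 20.3 -39.7 0 0 0 0;1 0 0 0 0 0 9.2;1 0 0 0 0 0 9.2;1 0 0 0 0 0 0;1 0 0 0 0 0 0;1 0 0 0 0 0 0'
python3 d.py 444.7 -366.7
```

```text
time_s: 44.92
ee_pos: [445.5, -366.8, 227.2]
ee_rot: [180.0, -0.0, 154.1]
force: [0.2, 0.2, -0.8]
gripper_width: 8.8
gripper_force: 30.0
44.92 [ 445.5 -366.8  227.2] [180.   -0.  154.1] q [ -40.6   18.4   89.1    0.    72.5 -104.7] F [ 0.2  0.2 -0.8] w 8.8 30.0
tool xy 0.8 -0.3
```

```bash
python3 -m crank '1 0 -0.2 30 0 0 0;1 0 0 30 0 0 0;1 0 0 15 0 0 0;1 0 0 5 0 0 0;1 0 0 3 0 0 0;1 0 0 3 0 0 0;1 0 0 3 0 0 0;1 0 0 3 0 0 0;1 0 0 0 0 0 0'
python3 d.py 444.7 -366.7
python3 -m crank '1 0 0 10 0 0 0;1 0 0 10 0 0 0;1 0 0 10 0 0 0;1 0 0 10 0 0 0;1 0 0 6 0 0 0;1 0 0 1 0 0 0;1 0 0 0 0 0 0;1 0 0 0 0 0 0'
python3 d.py 444.7 -366.7
```

```text
time_s: 46.05
ee_pos: [445.3, -367.1, 135.4]
ee_rot: [180.0, -0.0, 154.0]
force: [0.6, -0.8, -1.0]
gripper_width: 9.0
gripper_force: 30.0
46.05 [ 445.3 -367.1  135.4] [180.  -0. 154.] q [ -40.6   22.5   97.     0.    60.6 -104.6] F [ 0.6 -0.8 -1. ] w 9.0 30.0
tool xy 0.8 0.1
time_s: 47.05
ee_pos: [445.7, -367.4, 89.0]
ee_rot: [-180.0, 0.1, 154.0]
force: [-0.3, 0.0, -0.9]
gripper_width: 8.9
gripper_force: 30.0
47.05 [ 445.7 -367.4   89. ] [-1.80e+02  1.00e-01  1.54e+02] q [ -40.6   25.2  100.2    0.    54.5 -104.6] F [-0.3  0.  -0.9] w 8.9 30.0
tool xy 1.2 0.2
```

```bash
python3 -m crank '1 0 0 1 0 0 0;1 0 0 1 0 0 0;1 0 0 0 0 0 0;0.7 0 0 0 0 0 0;0.47 0 0 0 0 0 0;0.47 0 0 0 0 0 0;0.47 0 0 0 0 0 0'
python3 d.py 444.7 -366.7
python3 -m crank '0.47 0 0 -30 0 0 0;0.47 0 0 -50 0 0 0;0.47 0 0 -50 0 0 0;0.47 0 0 0 0 0 -9.2;0.47 0 0 0 0 0 -9.2;0.47 0 0 0 0 0 0;0.47 0 0 0 0 0 0;0.47 0 0 0 0 0 0'
python3 d.py 579.5 -145.3
```

```text
time_s: 47.92
ee_pos: [445.5, -367.2, 86.5]
ee_rot: [180.0, -0.0, 154.0]
force: [0.9, -0.2, 0.5]
gripper_width: 24.0
gripper_force: 0.0
47.92 [ 445.5 -367.2   86.5] [180.  -0. 154.] q [ -40.6   25.4  100.4    0.    54.3 -104.6] F [ 0.9 -0.2  0.5] w 24.0 0.0
tool xy 0.9 0.1
time_s: 48.92
ee_pos: [445.4, -367.2, 216.4]
ee_rot: [180.0, -0.0, 172.3]
force: [-0.8, -0.1, 0.7]
gripper_width: 23.9
gripper_force: 0.0
48.92 [ 445.4 -367.2  216.4] [180.   -0.  172.3] q [ -40.6   18.8   90.1    0.    71.1 -123. ] F [-0.8 -0.1  0.7] w 23.9 0.0
tool xy -103.3 237.8
```

```bash
python3 -m crank '0.47 -20.7 47.6 0 0 0 0;0.47 -20.7 47.6 0 0 0 0;0.47 -20.7 47.6 0 0 0 0;0.47 -20.7 47.6 0 0 0 0;0.47 -20.5 47.6 0 0 0 0;0.47 0 0 45 0 0 0;0.47 0 0 45 0 0 0;0.47 0 0 0 0 0 0;0.47 0 0 0 0 0 0;0.47 0 0 0 0 0 0'
python3 d.py 579.5 -145.3
```

```text
time_s: 50.18
ee_pos: [580.7, -145.6, 129.0]
ee_rot: [-180.0, 0.3, 172.4]
force: [0.5, 0.0, 0.3]
gripper_width: 24.1
gripper_force: 0.0
50.17 [ 580.7 -145.6  129. ] [-180.     0.3  172.4] q [-15.2  24.5  94.7   0.   60.6 -97.5] F [0.5 0.  0.3] w 24.1 0.0
tool xy 1.2 0.1
```

```bash
python3 -m crank '0.47 1 0 20 0 0 0;0.47 0 0 17 0 0 0;0.47 0 0 0 0 0 0;0.8 0 0 0 0 0 0;1 0 0 0 0 0 0;1 0 0 0 0 0 0;1 0 0 0 0 0 0'
python3 d.py 579.5 -145.3
python3 -m crank '1 0 0 -10 0 0 0;1 0 0 -20 0 0 0;1 0 0 -35 0 0 0;1 0 0 -40 0 0 0;1 0 0 -33 0 0 0;1 0 0 0 0 0 0;1 0 0 0 0 0 0'
python3 d.py 464.1 -327
```

```text
time_s: 51.05
ee_pos: [578.9, -145.0, 90.4]
ee_rot: [-180.0, 0.1, 172.4]
force: [0.3, 0.3, 3.9]
gripper_width: 9.2
gripper_force: 30.0
51.05 [ 578.9 -145.    90.4] [-1.800e+02  1.000e-01  1.724e+02] q [-15.2  26.6  97.5   0.   55.8 -97.6] F [0.3 0.3 3.9] w 9.2 30.0
tool xy -0.6 -0.2
time_s: 51.92
ee_pos: [577.5, -144.6, 226.5]
ee_rot: [180.0, -0.1, 172.4]
force: [0.6, 0.8, -1.2]
gripper_width: 8.9
gripper_force: 30.0
51.92 [ 577.5 -144.6  226.5] [ 1.800e+02 -1.000e-01  1.724e+02] q [-15.2  20.2  86.6   0.   73.3 -97.6] F [ 0.6  0.8 -1.2] w 8.9 30.0
tool xy 88.3 -195.8
```

```bash
python3 -m crank '1 17.7 -39.2 0 0 0 0;1 17.7 -39.2 0 0 0 0;1 17.7 -39.2 0 0 0 0;1 17.7 -39.2 0 0 0 0;1 17.5 -39.0 0 0 0 0;1 0 0 0 0 0 9.2;1 0 0 0 0 0 9.2;1 0 0 0 0 0 0;1 0 0 0 0 0 0;1 0 0 0 0 0 0'
python3 d.py 464.1 -327
```

```text
time_s: 53.18
ee_pos: [464.9, -327.0, 227.2]
ee_rot: [180.0, -0.0, 154.1]
force: [0.4, 0.6, -0.2]
gripper_width: 8.9
gripper_force: 30.0
53.17 [ 464.9 -327.   227.2] [180.   -0.  154.1] q [ -36.3   17.7   90.3    0.    72.1 -100.4] F [ 0.4  0.6 -0.2] w 8.9 30.0
tool xy 0.7 -0.3
```

```bash
python3 -m crank '1 0 -0.2 30 0 0 0;1 0 0 30 0 0 0;1 0 0 15 0 0 0;1 0 0 5 0 0 0;1 0 0 3 0 0 0;1 0 0 3 0 0 0;1 0 0 3 0 0 0;1 0 0 3 0 0 0;1 0 0 0 0 0 0'
python3 d.py 464.1 -327
python3 -m crank '1 0 0 10 0 0 0;1 0 0 10 0 0 0;1 0 0 10 0 0 0;1 0 0 10 0 0 0;1 0 0 6 0 0 0;1 0 0 1 0 0 0;1 0 0 1 0 0 0;1 0 0 1 0 0 0;1 0 0 0 0 0 0;1 0 0 0 0 0 0'
python3 d.py 464.1 -327
```

```text
time_s: 54.3
ee_pos: [464.7, -327.4, 135.5]
ee_rot: [180.0, -0.0, 154.0]
force: [-0.2, -0.3, 0.2]
gripper_width: 8.8
gripper_force: 30.0
54.3 [ 464.7 -327.4  135.5] [180.  -0. 154.] q [ -36.3   21.8   98.1    0.    60.1 -100.3] F [-0.2 -0.3  0.2] w 8.8 30.0
tool xy 0.7 0.1
time_s: 55.55
ee_pos: [464.9, -327.5, 86.8]
ee_rot: [-180.0, 0.0, 154.0]
force: [0.3, 0.4, -0.9]
gripper_width: 8.8
gripper_force: 30.0
55.55 [ 464.9 -327.5   86.8] [-180.    0.  154.] q [ -36.3   24.7  101.6    0.    53.8 -100.3] F [ 0.3  0.4 -0.9] w 8.8 30.0
tool xy 1.0 0.1
```

```bash
python3 -m crank '0.7 0 0 0 0 0 0;0.47 0 0 0 0 0 0;0.47 0 0 0 0 0 0;0.47 0 0 -30 0 0 0;0.47 0 0 -50 0 0 0;0.47 0 0 -50 0 0 0;0.47 -50 -10 -20 0 0 0;0.47 -40 -10 0 0 0 0;0.47 0 0 0 0 0 0;0.47 0 0 0 0 0 0'
python3 - <<'E'
from meas import *
s=st();im,C,s=snap("wrist","w20")
for n in ("board_white","board_yellow","board_red","pin_1"): find(n,"wrist")
for c in ("scene","side"):
    snap(c,c+"20")
    for n in ("board_white","board_yellow","board_red","keeper_bar","drift_punch","pin_1","tape_roll"): find(n,c)
for n,p0,lo,hi in [("red",(464.1,-327),(0,120,80),(8,255,255)),("yel",(444.7,-366.7),(18,110,80),(34,255,255)),("white",(425.4,-406.2),(0,0,150),(180,60,255))]:
    u,v=proj(C,[*p0,102]).astype(int); M=comps(im,lo,hi,(max(0,u-40),max(0,v-40),u+40,min(420,v+40)))
    k,L,S,_=cv2.connectedComponentsWithStats(M); i=1+np.argmax(S[1:,4]); m=((L==i)*255).astype(np.uint8)
    print(n,(u,v),S[i],rect(m,C,102))
E
```

```text
time_s: 56.8
ee_pos: [536.2, -384.3, 235.9]
ee_rot: [180.0, -0.1, 154.0]
force: [0.1, -0.4, -0.9]
gripper_width: 23.8
gripper_force: 0.0
56.8 [ 536.2 -384.3  235.9] [ 1.80e+02 -1.00e-01  1.54e+02] q [ -36.6   25.8   76.3    0.    78.  -100.6] F [ 0.1 -0.4 -0.9] w 23.8 0.0
wrist board_white [(0.69, [425.9, -405.9, 89.2])]
wrist board_yellow [(0.91, [745.7, -210.7, 28.7]), (0.65, [445.5, -365.5, 98.4])]
wrist board_red [(0.71, [461.3, -327.3, 100.3])]
wrist pin_1 [(0.95, [507.5, -86.0, 32.7]), (0.83, [487.5, -271.5, 34.8]), (0.38, [545.9, -183.2, 11.3])]
scene board_white [(0.93, [423.1, -409.2, 83.8])]
scene board_yellow [(0.72, [445.1, -366.7, 79.4]), (0.67, [790.0, -204.0, 70.6])]
scene board_red [(0.85, [465.5, -328.1, 80.4])]
scene keeper_bar [(0.94, [651.3, -348.3, 33.3])]
scene drift_punch [(0.54, [441.3, 67.2, 35.7])]
scene pin_1 []
scene tape_roll [(0.65, [578.6, -478.2, 21.5])]
side board_white [(0.93, [423.0, -408.9, 77.5]), (0.43, [541.4, -252.9, 22.9])]
side board_yellow [(0.81, [446.5, -373.6, 83.0]), (0.74, [780.8, -204.4, 49.6]), (0.29, [542.2, -251.6, 18.7])]
side board_red [(0.89, [464.5, -331.5, 78.6]), (0.26, [542.8, -249.0, 14.1])]
side keeper_bar [(0.61, [658.8, -324.0, 35.5])]
side drift_punch [(0.63, [443.8, 66.8, 30.0]), (0.45, [449.2, -373.9, 81.9]), (0.42, [423.2, -411.4, 76.7])]
side pin_1 [(0.63, [511.7, -82.5, 31.8])]
side tape_roll [(0.8, [581.0, -484.6, 23.9]), (0.71, [444.2, -410.9, 58.3])]
red (np.int64(297), np.int64(104)) [291  75  11  34 301] (array([ 454.7, -323.5]), array([ 8.1, 26.1]), 62.8, 301)
yel (np.int64(244), np.int64(104)) [240  74  12  63 678] (array([ 446. , -366.8]), array([ 9.2, 49.9]), 62.8, 678)
white (np.int64(192), np.int64(104)) [186  72  14  64 673] (array([ 425.4, -406.2]), array([ 9.2, 50.5]), 63.9, 673)
```

```bash
python3 - <<'E'
from meas import *
im=cv2.imread("pics/w20.png"); s=env.state(); C=cam("wrist",s)
M=comps(im,(0,100,35),(10,255,255),(257,64,337,144))|comps(im,(172,100,35),(180,255,255),(257,64,337,144))
k,L,S,_=cv2.connectedComponentsWithStats(M); i=1+np.argmax(S[1:,4]); print(S[1:].tolist(), rect(((L==i)*255).astype(np.uint8),C,102))
E
python3 -m crank '0.47 0 0 0 0 0 0;0.47 0 0 0 0 0 0'
```

```text
[[291, 75, 12, 62, 692]] (array([ 466.2, -329. ]), array([ 9.3, 49.2]), 64.8, 692)
time_s: 58.1
ee_pos: [536.9, -384.9, 236.6]
ee_rot: [180.0, 0.0, 154.0]
force: [-1.1, -0.5, -0.0]
gripper_width: 24.3
gripper_force: 0.0
```

All three strips show full length at the right height in their slots. I'm handing the job in.

```bash
python3 -c "
from workcell import env
print(env.job_done())"
```

```text
the job is handed in; nothing more can be done
None
```

The job is handed in at 58 s with no verdict returned: both pins in the tray (leaning on its rim), punch on its block, bar standing on the bench clear of the cage, all three boards upright in their own crate slots and the tape roll untouched, but I viewed 16 pictures, two over the limit of 14.

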